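# Fit the filter cartridges and lock the flow regulator

## Task

Fit every filter cartridge standing on the bench into a port of the manifold, one to a port: press it in against the spring, give it a quarter turn clockwise and let it click home. Then lock the flow regulator without losing its setting: put the counter-hold spanner on the barrel's flats with its handle between the two pins, and turn the knurled lock ring clockwise until it is tight against its stop. Finally lay the spanner back flat and lengthways in the middle of its rubber pad, and leave the other bench things alone.

Things in the scene. Friction and masses are not known exactly. Their poses are not given: they have to be found in the camera images.
- manifold: Grey and aluminium filter manifold fixed to the bench, 92 (x) x 320 (y) x 30 mm high, three square bayonet ports in a row along its y axis, 105 mm apart; origin under its centre, z up. Each port: round hole 44 dia with two opposite entry slots 13 mm wide along the manifold's x axis, 63 mm over both. Lugs below the 8 mm thick top can turn 90 degrees, only clockwise from above, to a stop.
- port0 (a point): Centre of a port's mouth (at manifold y = -105 mm), level with the manifold's top, 30 mm above the bench; axes as the manifold's. In each port a sprung disc, 17 mm above the bench when free: 3 N to start, 9 N at 9 mm down. At the end of the quarter turn a notch under the top lets the lugs spring up 3 mm (the click).
- port1 (a point): Same for the middle port (manifold y = 0).
- port2 (a point): Same for the last port (manifold y = +105 mm).
- cartridge0: Filter cartridge, white and grey plastic, 110 g, upright on the bench; origin under the middle of its foot, z up. Foot 40 dia, 22 mm high; two lugs along +-x, 58 mm over both, 9 wide, from 6 to 12 mm height; flange 62 dia at 22 to 28 mm; on top a wing grip 44 long (x, in line with the lugs), 12 thick (y), from 28 to 56 mm height. Any port, either way round.
- cartridge1: Filter cartridge, same as cartridge0. Set in a port with its lugs in the slots it rests on the spring, its origin 13 mm below the port's mouth, and cannot turn. Pressed until the flange meets the manifold (origin 22 mm below the mouth) it can turn. Turned a quarter clockwise and let rise it is home: wing along the manifold's y axis, origin 17 mm below the mouth.
- cartridge2: Filter cartridge, same as cartridge0; two or three of them are present.
- regulator: Flow regulator fixed to the bench: base 100 x 100 x 12 mm, round aluminium housing 80 dia up to 40 mm height; origin on the bench, on the upright axis of housing, barrel and ring; z up. On its -x side a saddle block, centre 134 mm from the axis, 22 (x) x 46 (y) mm, top 67 mm above the bench, with two upright pins 10 dia, 22 high, at y = +-18 mm: the spanner's handle lies between them.
- lock_axis (a point): On the regulator's axis at the top of the housing, 40 mm above the bench, axes as the regulator's.
- barrel (a joint): Steel setting barrel (the flow setting): its turn about the upright axis, rad, positive clockwise from above, 0 at the start. Round shoulder 40 dia at 64.5 to 68.5 mm above the bench; above it a block up to 89 mm with two flats, 16 mm across (regulator's y when at 0), 30 mm long (x). Turns easily (0.1 N m).
- lock_ring (a joint): Knurled lock ring under the barrel's shoulder, 64 dia, 41 to 63 mm above the bench: its turn relative to the barrel, rad, positive clockwise from above. Starts slack, at 0 to 0.3; tight at its end stop, 1.6, so it takes two or three grasps. It drags on the barrel (0.28 N m) more than the housing does, so turned alone it takes the barrel round with it.
- spanner: Steel counter-hold spanner, 160 g, lying flat on the pad; origin under the centre of the open fork, z up, handle to -x. Two prongs from x = -25 to +19 mm, opening 19.6, 34 over the outsides; bar 20 wide, 9 thick, to x = -150 mm. On the barrel's flats, handle between the saddle pins, its underside is 68 mm above the bench and it keeps the barrel from turning over about 0.2 rad.
- spanner_mid (a point): Point under the spanner's bar, 65 mm from the fork's centre towards the handle: about its middle. With the spanner on the barrel, the ring can be gripped across its diameter from above, a finger on either side of the spanner, and turned some 0.5 rad either way of square to the handle.
- spanner_tab (a point): Centre of the spanner's pale upright grip tab, at spanner x = -90 mm: 34 long (x), 12 thick (y), from 9 to 35 mm above its underside; axes as the spanner's.
- pad: Grey rubber pad fixed on the bench, 220 (x) x 120 (y) x 4 mm, the spanner's place; origin under its centre.
- pad_mid (a point): Centre of the pad's top face, 4 mm above the bench.
- reagent: Bystander, not to be disturbed: screw-top jar, 60 dia x 110 mm; origin at its centre on the underside.
- beaker: Bystander, not to be disturbed: open glass cup, 64 dia x 75 mm; origin at its centre on the underside.
- vial: Bystander, not to be disturbed: small clear jar, 28 dia x 50 mm; origin at its centre on the underside.
- sample: Bystander, not to be disturbed: small labelled jar, 32 dia x 55 mm; origin at its centre on the underside.
- tipbox: Bystander, not to be disturbed: clear box 120 x 85 x 55 mm; origin at its centre on the underside.
- wash: Bystander, not to be disturbed: tall white plastic bottle, 70 dia x 170 mm; origin at its centre on the underside.
- marker: Bystander, not to be disturbed: white pen lying flat, 14 dia x 120 mm; origin at its centre on the underside.

How it is judged:
On the way, in this order (a step that is already met when the one before it is completed fails the run):
1. every cartridge clicked home in a port (((horizontal distance between cartridge0 and port0 below 0.006 m and z of cartridge0 in the frame of port0 between -0.02 and -0.0145 m and angle between the x axis of cartridge0 and the y axis of manifold, either way round below 0.2 rad and angle between cartridge0's own z axis and vertical below 0.12 rad) or (horizontal distance between cartridge0 and port1 below 0.006 m and z of cartridge0 in the frame of port1 between -0.02 and -0.0145 m and angle between the x axis of cartridge0 and the y axis of manifold, either way round below 0.2 rad and angle between cartridge0's own z axis and vertical below 0.12 rad) or (horizontal distance between cartridge0 and port2 below 0.006 m and z of cartridge0 in the frame of port2 between -0.02 and -0.0145 m and angle between the x axis of cartridge0 and the y axis of manifold, either way round below 0.2 rad and angle between cartridge0's own z axis and vertical below 0.12 rad)) and ((horizontal distance between cartridge1 and port0 below 0.006 m and z of cartridge1 in the frame of port0 between -0.02 and -0.0145 m and angle between the x axis of cartridge1 and the y axis of manifold, either way round below 0.2 rad and angle between cartridge1's own z axis and vertical below 0.12 rad) or (horizontal distance between cartridge1 and port1 below 0.006 m and z of cartridge1 in the frame of port1 between -0.02 and -0.0145 m and angle between the x axis of cartridge1 and the y axis of manifold, either way round below 0.2 rad and angle between cartridge1's own z axis and vertical below 0.12 rad) or (horizontal distance between cartridge1 and port2 below 0.006 m and z of cartridge1 in the frame of port2 between -0.02 and -0.0145 m and angle between the x axis of cartridge1 and the y axis of manifold, either way round below 0.2 rad and angle between cartridge1's own z axis and vertical below 0.12 rad)) and ((horizontal distance between cartridge2 and port0 below 0.006 m and z of cartridge2 in the frame of port0 between -0.02 and -0.0145 m and angle between the x axis of cartridge2 and the y axis of manifold, either way round below 0.2 rad and angle between cartridge2's own z axis and vertical below 0.12 rad) or (horizontal distance between cartridge2 and port1 below 0.006 m and z of cartridge2 in the frame of port1 between -0.02 and -0.0145 m and angle between the x axis of cartridge2 and the y axis of manifold, either way round below 0.2 rad and angle between cartridge2's own z axis and vertical below 0.12 rad) or (horizontal distance between cartridge2 and port2 below 0.006 m and z of cartridge2 in the frame of port2 between -0.02 and -0.0145 m and angle between the x axis of cartridge2 and the y axis of manifold, either way round below 0.2 rad and angle between cartridge2's own z axis and vertical below 0.12 rad))), for 0.2 s.
2. lock ring tight, barrel still at its setting (value of joint lock_ring above 1.45 rad and value of joint barrel between -0.35 and 0.35 rad), for 0.2 s.
At the end, for the whole second after the job is handed in: All cartridges home in ports (centred to 6 mm, turned a quarter to 0.2 rad, sprung up in the notch); lock ring past 1.45 rad; barrel within 0.35 rad of its start; spanner flat and still on the pad, middle within 45 mm of the pad's, lengthways to 0.5 rad (all of step 1 and all of step 2 and horizontal distance between spanner_mid and pad_mid below 0.045 m and z of spanner_mid in the frame of pad_mid below 0.008 m and angle between spanner's own z axis and vertical below 0.15 rad and angle between the x axis of spanner and the x axis of pad, either way round below 0.5 rad and linear speed of spanner below 0.02 m/s); the robot touches nothing.
It fails at once if the setting barrel is turned by more than 0.35 rad (20 degrees) (value of joint barrel above 0.35 rad or value of joint barrel below -0.35 rad).
It fails at once if a bystander is shifted by more than 40 mm (distance of any of reagent, beaker, vial, sample, tipbox, wash, marker from where it was at the start of the episode above 0.04 m).
Of cartridge0, cartridge1, cartridge2 only 2 to 3 are there at a start; the rules pass over those that are not, and their reading is None.
At some moment in a run one of cartridge0, cartridge1, cartridge2 may be knocked a few centimetres aside while the robot is not near it.
Once in a run the grip may slacken for a moment while it holds something.
It also fails if it takes over 200 s, if anything falls off the work surface, if the arm or the gripper's body presses on something with over 40 N, if the wrist force passes 120 N, or if a joint passes its speed limit or range.

## Robot

A 6-joint arm with a two-finger parallel gripper is mounted at the origin on the work surface. World frame = base frame: x ahead of the robot, y to its left, z up, the work surface at z = 0. Lengths are in m, angles in rad, forces in N, time in s.
With the tool pointing down it reaches from about 0.4 to 0.925 m from the base axis. Payload 3.4 kg.
Tool frame: the origin (TCP) lies on the centre line of the jaws, within the pads' length; the fingertips stand 19 mm ahead of it and the grasp point (between the pads) is the TCP (r.tip_reach is the distance from the TCP to the fingertips, in m); z points along the fingers, x is the direction in which the jaws open and shut, and the axes are right-handed (so a half turn about z gives the same grasp; the last joint's range is limited). The gripper opens to 85 mm and grips with 20 to 120 N. Pads are 22 mm wide; open, the fingers measure 114 mm over their backs; the gripper's body (76 mm by 85 mm) begins 54 mm behind the grasp point. The pads swing forward as they close: fully open they stand 13 mm farther back than shut.
Start: joints at [-1.369, 0.307, 1.506, -0, 1.328, -0.073], TCP at [0.156, -0.553, 0.25] pointing down, gripper open.
Joint ranges: [-3.12, 3.12], [-1.05, 2.28], [0.14, 2.33], [-1.42, 4.57], [0.1, 2.73], [-2.68, 2.68]. Speed limits (rad/s): [2.57, 2.57, 3.14, 3.14, 3.14, 3.14].

## Interface

Orientations are given as a unit quaternion [x, y, z, w].
In Python, from rig import r gives the robot as it stands. The module is installed in compiled form; this text tells all that it offers.
- The arm moves only by the tool arm_command, never from a script. Its argument "deltas" is a list that holds one entry, the list of rows, each a list of 7 numbers: the turn, a rotation vector about the tool's x, y, z in degrees, then the shift along the tool's x, y, z in cm, then the finger opening in cm, from 0 to 8.54. In form: [[[ax, ay, az, x, y, z, claw], ...]]. A call has 1 to 10 rows; each row shifts and turns the commanded pose from where the row before left it, along the tool's axes as they then stand; what a row does not reach is not made up. A row lasts 1/10 s, in which the tool goes at most 50 mm and 8.59 degrees, less where a joint would pass 70% of its speed; a pose out of reach is approached as far as the arm can. A call with a gripper value outside its range is refused whole. The fingers move at their own pace and stop on an object; the grip force is fixed at half the most. Time passes only in rows, so rows that do not move let the fingers close. It gives the time, the measured TCP pose, the force and the opening at its end, in the units of the state.
- r.get_state(): the state, without advancing time (a new reading comes with each control period).
- r.snapshot(name): name is "scene" or "top" or "wrist"; returns a dict with "image" (384x512x3 uint8, red, green, blue), "K" (3x3 intrinsics, pixels), "R" (3x3) and "t" (3): a world point X has camera coordinates R X + t. Camera axes: x right, y down, z forward; pixel columns grow to the right and rows downward; lengths in m; the calibration is good to about 2 mm. A picture is of the moment at which its call begins. There is no depth.
- r.sign_off(): hands the job in, once; it reports no verdict.
The state is a dict: "time": time; "joint_pos": joint angles; "joint_velocities": joint speeds; "joint_torque": joint torques, N m; "tcp_pos": TCP position; "tcp_rot": TCP orientation; "contact_force": force on the tool from outside, world axes, zero at the start; "ft_torque": the same for the moment, N m; "width": finger opening in m.
Only numpy, scipy, OpenCV 4.12 (cv2) and the standard library are available. Lean on these libraries where they do the work, as an engineer would, in place of code of your own. Each camera call takes 0.05 s, during which the arm holds its last target. There are 200 camera calls.

## Working session

There is one attempt and no reset: what is moved stays moved. The work goes in short steps, Python scripts to look and compute and a tool call to move; the robot and the scene stay as the last step left them, time stands still between calls to the robot, and variables do not carry over. Pictures are saved under pics/ and viewed, about 12 in all and at most 16, crops included, and the job is handed in when it is done.

Besides the shell and the picture viewer there is one more tool, called after "Request:" as a command line: name --argument value ..., lists and objects as JSON in quotes. arm_command: Moves the arm, as the interface text tells. Its arguments: {"type":"object","properties":{"deltas":{"type":"array","items":{"type":"array","items":{"type":"array","items":{"type":"number"}}}}},"required":["deltas"]}

```bash
mkdir -p pics; cat > h.py <<'E'
from rig import r
import numpy as np, cv2, pickle
from scipy.spatial.transform import Rotation as Ro
def snap(n,f):
    s=r.snapshot(n); cv2.imwrite(f'pics/{f}.png',s['image'][:,:,::-1]); pickle.dump(s,open(f'pics/{f}.pkl','wb')); return s
def load(f): return pickle.load(open(f'pics/{f}.pkl','rb'))
def ray(s,u,v,z):
    K,R,t=map(np.array,(s['K'],s['R'],s['t'])); c=-R.T@t; d=R.T@np.linalg.inv(K)@np.array([u,v,1.]); return c+d*(z-c[2])/d[2]
def proj(s,X):
    K,R,t=map(np.array,(s['K'],s['R'],s['t'])); p=K@(R@np.array(X,float)+t); return p[:2]/p[2]
E
python3 - <<'E'
from h import *
a=snap('top','top0');b=snap('scene','scene0')
for s in(a,b): print(np.round(-np.array(s['R']).T@s['t'],3),np.round(s['K'],0).tolist(),np.round(s['R'],2).tolist())
cv2.imwrite('pics/t0.png',cv2.resize(a['image'][:,:,::-1],(800,600),interpolation=cv2.INTER_CUBIC))
cv2.imwrite('pics/s0.png',cv2.resize(b['image'][:,:,::-1],(800,600),interpolation=cv2.INTER_CUBIC))
print(r.get_state())
E
```

```text
[ 0.419 -0.058  1.234] [[407.0, 0.0, 253.0], [0.0, 407.0, 192.0], [0.0, 0.0, 1.0]] [[0.01, -1.0, -0.02], [-0.99, -0.01, -0.12], [0.12, 0.03, -0.99]]
[ 1.23  -0.587  0.865] [[438.0, 0.0, 257.0], [0.0, 438.0, 195.0], [0.0, 0.0, 1.0]] [[0.65, 0.76, -0.0], [0.52, -0.45, -0.73], [-0.56, 0.47, -0.69]]
{'time': 0.1, 'joint_pos': array([-1.36946081e+00,  3.07537228e-01,  1.50754365e+00, -3.18356929e-06,
        1.32841980e+00, -7.35141178e-02]), 'joint_velocities': array([-2.80749565e-04,  1.01627479e-03, -3.31773392e-03, -2.68144464e-05,
        1.97828649e-03, -2.51602285e-05]), 'joint_torque': array([ 4.05451019e-04, -4.58528781e+01, -2.52608353e+01, -2.44944176e-04,
        5.54358601e-03,  1.36564202e-05]), 'tcp_pos': array([ 0.15590425, -0.55284133,  0.24945043]), 'tcp_rot': array([ 7.97308535e-01, -6.03571198e-01, -7.17314777e-04, -6.28966389e-04]), 'contact_force': array([-0.45101914, -0.0573805 , -0.21172382]), 'ft_torque': array([-0.01981809,  0.04956763,  0.00721983]), 'width': 0.08522407470307745}
```

View pics/t0.png

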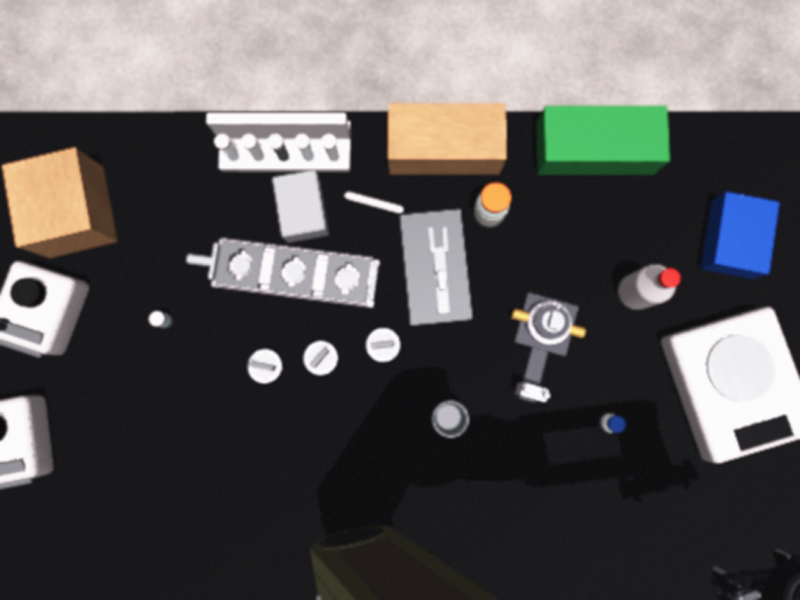

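View pics/s0.png

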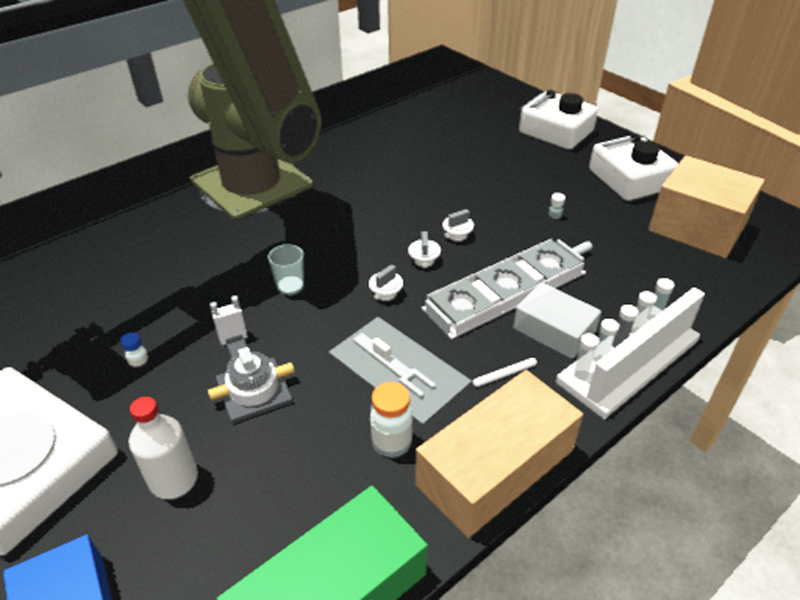

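The top view shows three cartridges at (264,366), (320,357) and (383,344), ports at (240,263), (294,271) and (347,277), the spanner with its fork up (+x) on the pad at (436,265), and the regulator at (550,322) with its saddle at (533,392). These are pixels of the 800×600 enlargement.

```bash
python3 - <<'E'
from h import *
s=load('top0'); k=512/800
for n,p,z in[('c0',(264,366),.028),('c1',(320,357),.028),('c2',(383,344),.028),('p2',(240,263),.03),('p1',(294,271),.03),('p0',(347,277),.03),('pad',(436,266),.004),('reg',(553,321),.089),('saddle',(534,390),.067),('fork',(438,240),.013),('handle',(443,311),.013),('jar',(496,197),.11),('beaker',(450,418),.075),('tipbox',(300,205),.055),('marker',(374,202),.014),('vial',(157,319),.05),('sample',(615,424),.055),('wash',(670,278),.17)]:
    print(n,np.round(ray(s,p[0]*k,p[1]*k,z),3))
# cartridge blobs: bright flange, grey wing within
im=s['image']; g=cv2.cvtColor(im,cv2.COLOR_RGB2GRAY); 
for p in[(264,366),(320,357),(383,344)]:
    u,v=int(p[0]*k),int(p[1]*k); w=im[v-14:v+15,u-14:u+15]; gg=cv2.cvtColor(w,cv2.COLOR_RGB2GRAY)
    m=(gg>90).astype(np.uint8); c=max(cv2.findContours(m,0,2)[0],key=cv2.contourArea); (cx,cy),rad=cv2.minEnclosingCircle(c)
    P=ray(s,cx+u-14,cy+v-14,.028)
    f=np.zeros_like(m); cv2.circle(f,(round(cx),round(cy)),int(rad-2),1,-1); med=np.median(gg[f>0])
    ys,xs=np.nonzero((f>0)&(gg<med*.8)); e=None
    if len(xs)>4:
        W=np.array([ray(s,x+u-14,y+v-14,.056)[:2] for x,y in zip(xs,ys)]); ev,V=np.linalg.eigh(np.cov(W.T)); e=np.degrees(np.arctan2(V[1,1],V[0,1])); wc=W.mean(0)
    print(P,rad,med,len(xs),e,wc,np.sqrt(ev)*3.46)
E
```

```text
c0 [0.442 0.221 0.028]
c1 [0.46  0.115 0.028]
c2 [ 0.486 -0.004  0.028]
p2 [0.639 0.274 0.03 ]
p1 [0.624 0.169 0.03 ]
p0 [0.613 0.066 0.03 ]
pad [ 0.641 -0.105  0.004]
reg [ 0.527 -0.312  0.089]
saddle [ 0.403 -0.28   0.067]
fork [ 0.69  -0.109  0.013]
handle [ 0.551 -0.119  0.013]
jar [ 0.749 -0.209  0.11 ]
beaker [ 0.352 -0.128  0.075]
tipbox [0.748 0.157 0.055]
marker [0.766 0.018 0.014]
vial [0.527 0.422 0.05 ]
sample [ 0.344 -0.427  0.055]
wash [ 0.593 -0.49   0.17 ]
[0.4425265  0.22052545 0.028     ] 11.401854515075684 244.0 57 78.66454885867573 [0.44313538 0.2158848 ] [0.01042323 0.04682985]
[0.45904048 0.11467748 0.028     ] 11.366463661193848 243.0 62 139.8827380785322 [0.45974574 0.11120642] [0.01280749 0.04046715]
[ 0.48520934 -0.00331134  0.028     ] 11.346107482910156 245.0 50 97.33582211514047 [ 0.48460166 -0.005994  ] [0.01137591 0.03714628]
```

Request:
arm_command --deltas '[[[0,0,-7,0,0,0,8.5],[0,0,-7,0,0,0,8.5],[0,0,-7,0,0,0,8.5],[0,0,-7,0,0,0,8.5],[0,0,-7,0,0,0,8.5],[0,0,-7,0,0,0,8.5],[0,0,-7,0,0,0,8.5],[0,0,-7,0,0,0,8.5],[0,0,-7,0,0,0,8.5]]]'

```text
time: 1.0
tcp_pos: [0.1559, -0.553, 0.2498]
tcp_rot: [0.995, -0.096, -0.0, -0.001]
contact_force: [-0.4, 0.2, -0.0]
width: 0.0851
```

Request:
arm_command --deltas '[[[0,0,0,1.96,-2.94,0,8.5],[0,0,0,1.96,-2.94,0,8.5],[0,0,0,1.96,-2.94,0,8.5],[0,0,0,1.96,-2.94,0,8.5],[0,0,0,1.96,-2.94,0,8.5],[0,0,0,1.96,-2.94,0,8.5],[0,0,0,1.96,-2.94,0,8.5],[0,0,0,1.96,-2.94,0,8.5],[0,0,0,1.96,-2.94,0,8.5],[0,0,0,1.96,-2.94,0,8.5]]]'

```text
time: 2.0
tcp_pos: [0.4062, -0.302, 0.25]
tcp_rot: [0.995, -0.098, -0.0, -0.0]
contact_force: [0.0, -0.7, -1.1]
width: 0.0851
```

Request:
arm_command --deltas '[[[0,0,0,-0.36,-4,0,8.5],[0,0,0,-0.36,-4,0,8.5],[0,0,0,-0.36,-4,0,8.5],[0,0,0,-0.36,-4,0,8.5],[0,0,0,-0.36,-4,0,8.5],[0,0,0,-0.36,-4,0,8.5],[0,0,0,-0.36,-4,0,8.5],[0,0,0,-0.36,-4,0,8.5],[0,0,0,-0.36,-4,0,8.5],[0,0,0,-0.36,-4,0,8.5]]]'

```text
time: 3.0
tcp_pos: [0.448, 0.0976, 0.2501]
tcp_rot: [0.995, -0.098, -0.0, 0.0]
contact_force: [1.1, -0.0, 0.7]
width: 0.0849
```

```bash
cat >> h.py <<'E'
def go(x,y,z,psi,st=None):
    """tool-frame move from the measured pose to TCP (x,y,z), jaw angle psi (deg), tool straight down"""
    st=st or r.get_state(); R=Ro.from_quat(st['tcp_rot']); xa=R.as_matrix()[:,0]
    print('t',round(st['time'],1),'tcp',np.round(st['tcp_pos'],4),'psi',round(np.degrees(np.arctan2(xa[1],xa[0])),2),'w',round(st['width'],4),'F',np.round(st['contact_force'],1))
    p=np.radians(psi); c,s=np.cos(p),np.sin(p); T=Ro.from_matrix([[c,s,0],[s,-c,0],[0,0,-1]])
    d=np.array([x,y,z])-st['tcp_pos']
    print(' shift first cm',np.round(R.inv().apply(d)*100,2),' turn deg',np.round((R.inv()*T).as_rotvec(degrees=True),2),' shift if turned first',np.round(T.inv().apply(d)*100,2))
E
python3 - <<'E'
from h import *
s=snap('wrist','w1'); go(.4425,.2205,.15,-11)
print(np.round(-np.array(s['R']).T@s['t'],3),np.round(s['K'],0).tolist(),np.round(s['R'],2).tolist())
cv2.imwrite('pics/w1b.png',cv2.resize(s['image'][:,:,::-1],(800,600),interpolation=cv2.INTER_CUBIC))
E
```

```text
t 3.0 tcp [0.4488 0.1032 0.2502] psi -11.13 w 0.0851 F [1.2 5.1 0.4]
 shift first cm [ -2.88 -11.33  10.09]  turn deg [-0.34  0.03 -0.13]  shift if turned first [ -2.86 -11.4   10.02]
[0.462 0.172 0.374] [[328.0, 0.0, 262.0], [0.0, 328.0, 192.0], [0.0, 0.0, 1.0]] [[0.98, -0.2, -0.0], [-0.19, -0.94, 0.3], [-0.06, -0.29, -0.96]]
```

View pics/w1b.png

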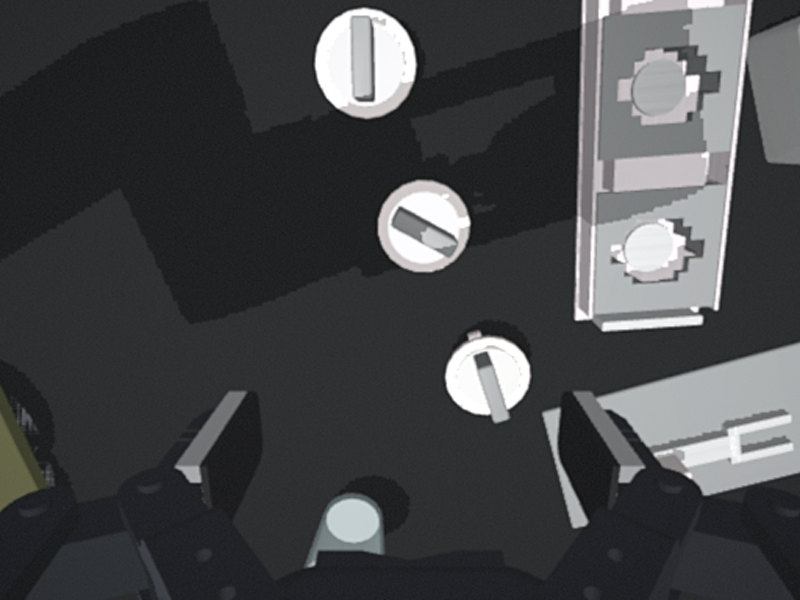

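The wrist view shows the cartridges at (366,63), (424,226) and (488,376), with wings clearly oriented. Two ports show at (659,87) and (650,247), and the spanner is at lower right.

```bash
cat >> h.py <<'E'
def circ(P):
    P=np.asarray(P)[:,:2]; A=np.c_[2*P,np.ones(len(P))]; x=np.linalg.lstsq(A,(P**2).sum(1),rcond=None)[0]; return x[:2],np.sqrt(x[2]+x[0]**2+x[1]**2)
def flange(s,u,v,z=.028,h=45,th=130,rad=.031):
    g=cv2.cvtColor(s['image'],cv2.COLOR_RGB2GRAY); u0,v0=max(int(u)-h,0),max(int(v)-h,0); w=g[v0:int(v)+h,u0:int(u)+h]
    c=[k for k in cv2.findContours((w>th).astype(np.uint8),0,1)[0] if cv2.pointPolygonTest(cv2.convexHull(k),(float(u-u0),float(v-v0)),False)>=0]
    c=cv2.convexHull(max(c,key=cv2.contourArea))[:,0]; P=np.array([ray(s,a+u0,b+v0,z) for a,b in c])
    for _ in range(4):
        o,q=circ(P); P=P[np.abs(np.linalg.norm(P[:,:2]-o,axis=1)-q)<.002]
    return o,q
def line(s,a,b,z):
    A,B=ray(s,*a,z),ray(s,*b,z); return np.round((A+B)/2,4),np.degrees(np.arctan2(*(B-A)[1::-1])),np.linalg.norm(B-A)
E
python3 - <<'E'
from h import *
s=load('w1'); k=.64
for c,a,b in[((366,63),(362,17),(364,99)),((424,226),(400,212),(452,248)),((488,376),(483,355),(502,419))]:
    print(flange(s,c[0]*k,c[1]*k),line(s,np.array(a)*k,np.array(b)*k,.056))
for p in[(659,87),(650,247)]: print(ray(s,p[0]*k,p[1]*k,.017), ray(s,p[0]*k,p[1]*k,.03))
print(line(s,(577*k,318*k),(586*k,30*k),.02), line(s,(717*k,310*k),(748*k,20*k),.03))
E
```

```text
(array([0.44413699, 0.22252237]), np.float64(0.031139146028373844)) (array([0.4452, 0.2212, 0.056 ]), np.float64(-101.30403527922427), np.float64(0.04247756149093126))
(array([0.46050259, 0.11624379]), np.float64(0.030981803284101352)) (array([0.4622, 0.1183, 0.056 ]), np.float64(-45.93385070377065), np.float64(0.039674672261186046))
(array([ 0.48618446, -0.00201817]), np.float64(0.03147225156604598)) (array([0.4867, 0.0027, 0.056 ]), np.float64(-83.72750390003544), np.float64(0.0509059837096687))
[0.62699202 0.17349763 0.017     ] [0.62099935 0.1734538  0.03      ]
[0.61503365 0.06894019 0.017     ] [0.60947602 0.07270011 0.03      ]
(array([0.5706, 0.1214, 0.02  ]), np.float64(82.55050362019736), np.float64(0.18996495064829855)) (array([0.6644, 0.1093, 0.03  ]), np.float64(83.05744315360602), np.float64(0.1841202027144922))
```

Request:
arm_command --deltas '[[[0,0,0,-0.69,-2.9,0,5],[0,0,0,-0.69,-2.9,0,5],[0,0,0,-0.69,-2.9,0,5],[0,0,0,-0.69,-2.9,0,5],[0,0,0,0,0,3,5],[0,0,0,0,0,3,5],[0,0,0,0,0,3,5],[0,0,0,0,0,3,5],[0,0,0,0,0,3,5],[0,0,0,0,0,0,5]]]'

```text
time: 4.05
tcp_pos: [0.4407, 0.2137, 0.0968]
tcp_rot: [0.995, -0.098, -0.004, 0.002]
contact_force: [-1.1, -0.0, 0.4]
width: 0.05
```

```bash
python3 - <<'E'
from h import *
s=snap('wrist','w2'); go(.4441,.2225,.0505,-11.3)
p=proj(s,[.4441,.2225,.056]);print(p)
cv2.imwrite('pics/w2b.png',cv2.circle(s['image'][:,:,::-1].copy(),(int(p[0]),int(p[1])),3,(0,0,255)))
E
```

```text
t 4.1 tcp [0.4422 0.2143 0.0987] psi -11.26 w 0.0501 F [-0.5  0.2  0.2]
 shift first cm [ 0.05 -0.86  4.81]  turn deg [0.17 0.27 0.04]  shift if turned first [ 0.03 -0.84  4.82]
[266.68932028 219.30632126]
```

View pics/w2b.png

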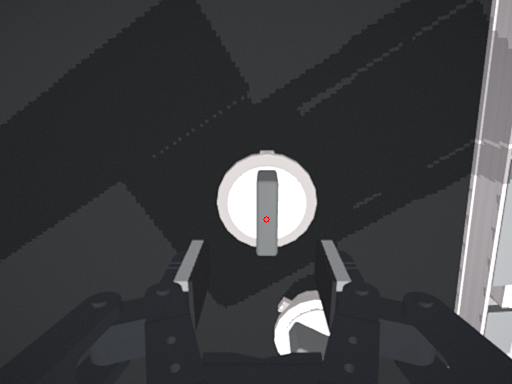

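The wing is vertical in view, centred between the fingers at column 267, and the predicted centre lies on it. I need 0.86 cm more along -y, then down and grip.

Request:
arm_command --deltas '[[[0,0,0,0,-0.43,0,5],[0,0,0,0,-0.43,0,5],[0,0,0,0,0,1.2,5],[0,0,0,0,0,1.2,5],[0,0,0,0,0,1.2,5],[0,0,0,0,0,1.2,5],[0,0,0,0,0,0,3],[0,0,0,0,0,0,0],[0,0,0,0,0,0,0],[0,0,0,0,0,0,0]]]'

```text
time: 5.1
tcp_pos: [0.4464, 0.224, 0.0533]
tcp_rot: [0.995, -0.098, 0.001, -0.001]
contact_force: [0.5, 0.6, 2.5]
width: 0.0107
```

Request:
arm_command --deltas '[[[0,0,0,0,0,0,0],[0,0,0,0,0,0,0],[0,0,0,0,0,-1,0],[0,0,0,0,0,-2,0],[0,0,0,0,0,-2,0],[0,0,0,0,0,-2,0],[0,0,0,0,0,-2,0],[0,0,0,0,0,-1,0],[0,0,0,0,0,0,0]]]'

```text
time: 6.0
tcp_pos: [0.4465, 0.2239, 0.1539]
tcp_rot: [0.995, -0.098, 0.002, -0.001]
contact_force: [-0.0, -0.5, -1.3]
width: 0.0106
```

```bash
python3 - <<'E'
from h import *
go(.638,.278,.15,83)
E
```

```text
t 6.0 tcp [0.4465 0.2239 0.1539] psi -11.25 w 0.0106 F [-0.  -0.5 -1.3]
 shift first cm [17.72 -9.04  0.45]  turn deg [ 6.000e-02 -2.100e-01 -9.425e+01]  shift if turned first [ 7.7  18.34  0.39]
```

Request:
arm_command --deltas '[[[0,0,-6,0,0,0,0],[0,0,-8,0,0,0,0],[0,0,-8,0,0,0,0],[0,0,-8,0,0,0,0],[0,0,-8,0,0,0,0],[0,0,-8,0,0,0,0],[0,0,-8,0,0,0,0],[0,0,-8,0,0,0,0],[0,0,-8,0,0,0,0],[0,0,-8,0,0,0,0]]]'

```text
time: 7.0
tcp_pos: [0.4447, 0.2231, 0.151]
tcp_rot: [0.834, 0.552, -0.001, -0.0]
contact_force: [0.3, 0.0, -0.2]
width: 0.0104
```

Request:
arm_command --deltas '[[[0,0,-8,0,0,0,0],[0,0,-8,0,0,0,0],[0,0,0,0.5,1.2,0,0],[0,0,0,1.2,2.9,0,0],[0,0,0,1.2,2.9,0,0],[0,0,0,1.2,2.9,0,0],[0,0,0,1.2,2.9,0,0],[0,0,0,0.7,1.5,0,0],[0,0,0,0.2,0.5,0,0],[0,0,0,0,0,0,0]]]'

```text
time: 8.0
tcp_pos: [0.6008, 0.2664, 0.1511]
tcp_rot: [0.751, 0.66, -0.001, -0.0]
contact_force: [-0.0, 0.1, -1.4]
width: 0.0109
```

```bash
python3 - <<'E'
from h import *
s=snap('wrist','w3'); go(.638,.278,.15,83)
im=s['image'][:,:,::-1].copy()
cv2.imwrite('pics/w3b.png',cv2.resize(im,(800,600),interpolation=cv2.INTER_CUBIC))
E
```

```text
t 8.1 tcp [0.5996 0.2661 0.1512] psi 82.66 w 0.0107 F [-0.6  0.5 -1.1]
 shift first cm [1.67 3.66 0.11]  turn deg [-0.13  0.06 -0.34]  shift if turned first [1.65 3.67 0.12]
```

View pics/w3b.png

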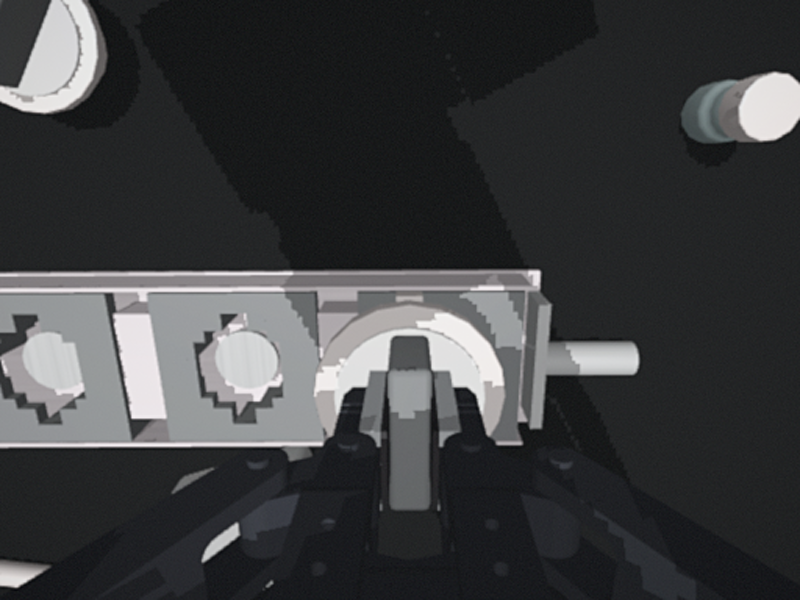

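The cartridge is held upright and in line with p2. p1's square plate has corners near (150,292), (168,441), (318,292) and (323,441), with slot ends near (238,315) and (241,423).

```bash
python3 - <<'E'
from h import *
s=load('w3');k=.64
for p in[(150,292),(168,441),(318,292),(323,441),(238,315),(241,423),(107,292),(130,441),(22,315),(53,423),(528,292),(522,441)]: print(p,np.round(ray(s,p[0]*k,p[1]*k,.03),4))
print('edge',line(s,(0,292*k),(528*k,292*k),.03), line(s,(0,441*k),(522*k,441*k),.03))
# held wing
print(line(s,(409*k,336*k),(409*k,336*k+.01),.153-.053+.056),ray(s,409*k,395*k,.153))
E
```

```text
(150, 292) [0.5795 0.1391 0.03  ]
(168, 441) [0.6634 0.1253 0.03  ]
(318, 292) [0.5904 0.2222 0.03  ]
(323, 441) [0.6744 0.2095 0.03  ]
(238, 315) [0.5971 0.1799 0.03  ]
(241, 423) [0.6577 0.1675 0.03  ]
(107, 292) [0.5768 0.1178 0.03  ]
(130, 441) [0.6607 0.1047 0.03  ]
(22, 315) [0.583  0.0716 0.03  ]
(53, 423) [0.6445 0.0666 0.03  ]
(528, 292) [0.6039 0.326  0.03  ]
(522, 441) [0.6885 0.3175 0.03  ]
edge (array([0.5869, 0.1954, 0.03  ]), np.float64(82.57444182353716), np.float64(0.26326086321812203)) (array([0.67  , 0.1758, 0.03  ]), np.float64(82.58041298130995), np.float64(0.2858017308589888))
(array([0.5712, 0.2705, 0.156 ]), np.float64(-7.436270148291258), np.float64(4.164293488609401e-06)) [0.5889032  0.26818298 0.153     ]
```

```bash
python3 - <<'E'
from h import *
s=load('w3');k=.64
im=s['image']; crop=cv2.resize(im[180:290,190:335,::-1],None,fx=5,fy=5,interpolation=cv2.INTER_NEAREST)
cv2.imwrite('pics/w3c.png',crop)
go(.6406,.2779,.1,82.6)
for z in(.123,.1257):
    print(circ([ray(s,p[0]*k,p[1]*k,z) for p in[(410,303),(350,322),(470,322),(320,366),(500,366)]]))
E
```

```text
t 8.1 tcp [0.5996 0.2661 0.1512] psi 82.66 w 0.0107 F [-0.6  0.5 -1.1]
 shift first cm [1.7  3.93 5.11]  turn deg [-0.12  0.07  0.06]  shift if turned first [1.7  3.91 5.12]
(array([0.60310088, 0.26663678]), np.float64(0.030546725675392808))
(array([0.60172367, 0.26681246]), np.float64(0.030005653285395))
```

View pics/w3c.png

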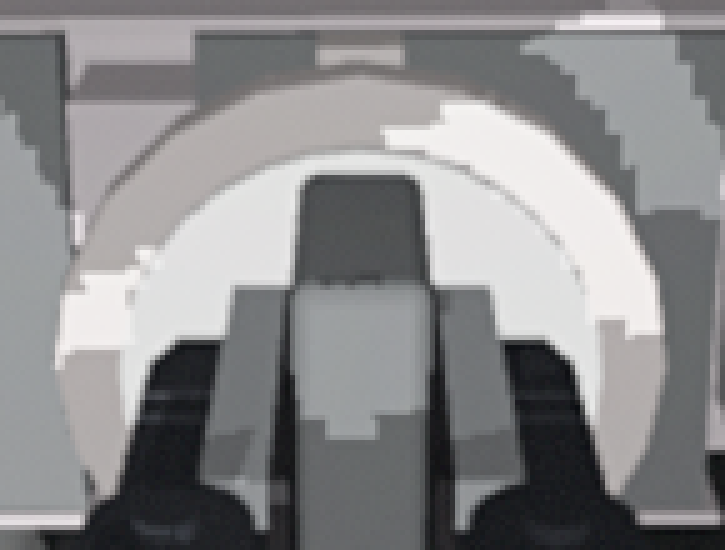

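Request:
arm_command --deltas '[[[0,0,0,0.4,0.9,0,0],[0,0,0,0.5,1.1,0,0],[0,0,0,0.5,1.1,0,0],[0,0,0,0.3,0.59,0,0],[0,0,0,0,0,1.5,0],[0,0,0,0,0,2,0],[0,0,0,0,0,2,0],[0,0,0,0,0,0.6,0],[0,0,0,0,0,0,0],[0,0,0,0,0,0,0]]]'

```text
time: 9.05
tcp_pos: [0.6392, 0.2787, 0.0915]
tcp_rot: [0.75, 0.661, 0.0, 0.0]
contact_force: [0.3, 0.1, -0.6]
width: 0.0109
```

```bash
python3 - <<'E'
from h import *
go(.6384,.2782,.0705,82.6); s=load('w3')
for z in (.123,.1257):print(circ([ray(s,p[0]/5+190,p[1]/5+180,z) for p in[(362,66),(180,122),(560,130),(57,350),(663,340),(110,190),(620,200)]]))
E
```

```text
t 9.1 tcp [0.6392 0.2787 0.0915] psi 82.74 w 0.0109 F [ 0.3  0.1 -0.6]
 shift first cm [-0.06 -0.08  2.1 ]  turn deg [ 0.01 -0.01  0.14]  shift if turned first [-0.06 -0.08  2.1 ]
(array([0.60346382, 0.26651134]), np.float64(0.031113913622994233))
(array([0.60208018, 0.26668924]), np.float64(0.030562794665599493))
```

Request:
arm_command --deltas '[[[0,0,0,-0.05,-0.13,0,0],[0,0,0,0,0,0,0],[0,0,0,0,0,0.6,0],[0,0,0,0,0,0.6,0],[0,0,0,0,0,0.6,0],[0,0,0,0,0,0.2,0],[0,0,0,0,0,0,0]]]'

```text
time: 9.75
tcp_pos: [0.6372, 0.278, 0.0706]
tcp_rot: [0.75, 0.661, -0.001, -0.0]
contact_force: [0.3, -0.9, -1.0]
width: 0.0106
```

```bash
python3 - <<'E'
from h import *
go(.6374,.2781,.061,82.6)
E
```

```text
t 9.8 tcp [0.6372 0.278  0.0706] psi 82.74 w 0.0106 F [ 0.3 -0.9 -1. ]
 shift first cm [0.01 0.02 0.96]  turn deg [-0.08  0.04  0.14]  shift if turned first [0.01 0.02 0.96]
```

Request:
arm_command --deltas '[[[0,0,0,0,0,0.3,0],[0,0,0,0,0,0.3,0],[0,0,0,0,0,0.25,0],[0,0,0,0,0,0.2,0],[0,0,0,0,0,0,0]]]'

```text
time: 10.25
tcp_pos: [0.638, 0.2784, 0.0617]
tcp_rot: [0.75, 0.661, 0.0, 0.0]
contact_force: [-1.1, -0.5, 6.5]
width: 0.0106
```

Request:
arm_command --deltas '[[[0,0,0,0,0,0.1,0],[0,0,0,0,0,0.1,0],[0,0,0,0,0,0,0]]]'

```text
time: 10.55
tcp_pos: [0.638, 0.2783, 0.0613]
tcp_rot: [0.75, 0.661, 0.001, 0.0]
contact_force: [-4.2, -2.2, 12.4]
width: 0.0103
```

Request:
arm_command --deltas '[[[0,0,4,0,0,0,0],[0,0,6,0,0,0,0],[0,0,6,0,0,0,0],[0,0,8,0,0,0,0],[0,0,8,0,0,0,0],[0,0,8,0,0,0,0],[0,0,8,0,0,0,0],[0,0,8,0,0,0,0],[0,0,8,0,0,0,0],[0,0,8,0,0,0,0]]]'

```text
time: 11.55
tcp_pos: [0.6401, 0.2788, 0.0613]
tcp_rot: [0.996, 0.091, 0.003, -0.001]
contact_force: [-0.3, -1.0, 10.1]
width: 0.0102
```

Request:
arm_command --deltas '[[[0,0,7,0,0,0,0],[0,0,6,0,0,0,0],[0,0,5,0,0,0,0],[0,0,2,0,0,0,0],[0,0,0,0,0,0,0]]]'

```text
time: 12.05
tcp_pos: [0.6403, 0.2788, 0.0613]
tcp_rot: [0.997, -0.081, 0.003, -0.001]
contact_force: [0.1, -0.5, 9.2]
width: 0.0107
```

```bash
python3 - <<'E'
from h import *
go(.6374,.2781,.066,-7.4); print(r.get_state()['ft_torque'])
E
```

```text
t 12.1 tcp [0.6403 0.2788 0.0613] psi -9.3 w 0.0107 F [ 0.1 -0.5  9.2]
 shift first cm [-0.27  0.12 -0.47]  turn deg [-0.15 -0.33 -1.9 ]  shift if turned first [-0.28  0.11 -0.47]
[-0.15454245 -0.02152266 -0.05104131]
```

Request:
arm_command --deltas '[[[0,0,0,0,0,-0.25,0],[0,0,0,0,0,-0.25,0],[0,0,0,0,0,0,0],[0,0,0,0,0,0,3],[0,0,0,0,0,0,4],[0,0,0,0,0,-1,4],[0,0,0,0,0,-3,4],[0,0,0,0,0,-4,4],[0,0,0,0,0,-4,4],[0,0,0,0,0,-2,4]]]'

```text
time: 13.05
tcp_pos: [0.639, 0.2789, 0.2083]
tcp_rot: [0.997, -0.081, 0.002, -0.001]
contact_force: [0.3, 0.6, -0.2]
width: 0.0401
```

```bash
python3 - <<'E'
from h import *
s=snap('wrist','w4'); go(.4605,.1162,.2,47)
cv2.imwrite('pics/w4b.png',s['image'][:,:,::-1])
E
```

```text
t 13.1 tcp [0.6402 0.2794 0.2111] psi -9.25 w 0.0402 F [1.  0.5 2.2]
 shift first cm [-15.13  19.     0.89]  turn deg [-2.000e-02 -5.900e-01 -5.625e+01]  shift if turned first [-24.19  -2.02   1.11]
```

View pics/w4b.png

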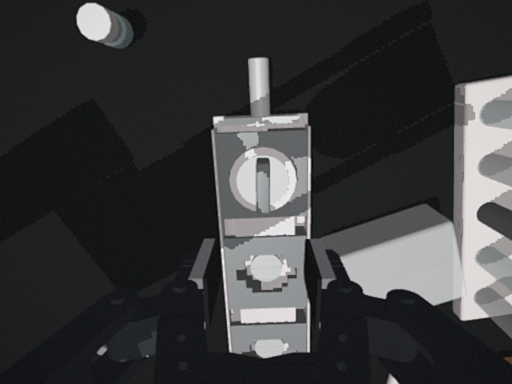

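Cartridge 0 is home in p2 at (263,180), its wing along the manifold. Next is cartridge 1.

Request:
arm_command --deltas '[[[0,0,-8,0,0,0,5],[0,0,-8,0,0,0,5],[0,0,-8,0,0,0,5],[0,0,-8,0,0,0,5],[0,0,-8,0,0,0,5],[0,0,-8,0,0,0,5],[0,0,-8,0,0,0,5],[0,0,0,-1.2,-0.1,0.1,5],[0,0,0,-3.5,-0.3,0.1,5],[0,0,0,-3.5,-0.3,0.1,5]]]'

```text
time: 14.1
tcp_pos: [0.5747, 0.2225, 0.1998]
tcp_rot: [0.919, 0.395, -0.001, 0.0]
contact_force: [0.0, -0.4, 0.4]
width: 0.0502
```

Request:
arm_command --deltas '[[[0,0,0,-3.5,-0.3,0.2,5],[0,0,0,-3.5,-0.3,0.2,5],[0,0,0,-3.5,-0.3,0.2,5],[0,0,0,-3.5,-0.3,0.2,5],[0,0,0,-1.5,-0.1,0,5],[0,0,0,-0.5,0,0,5],[0,0,0,0,0,0,5]]]'

```text
time: 14.8
tcp_pos: [0.4577, 0.1156, 0.1932]
tcp_rot: [0.918, 0.396, 0.001, 0.0]
contact_force: [-0.4, -0.7, -0.2]
width: 0.0498
```

```bash
python3 - <<'E'
from h import *
s=snap('wrist','w5'); go(.4605,.1162,.0525,47)
cv2.imwrite('pics/w5b.png',s['image'][:,:,::-1])
for X in([.4605,.1162,.028],[.4862,-.002,.028]):
    p=proj(s,X); print(p)
    if 0<p[0]<512 and 0<p[1]<384:print(flange(s,*p))
E
```

```text
t 14.8 tcp [0.4585 0.1161 0.1933] psi 46.67 w 0.0502 F [-0.8  0.1 -0.1]
 shift first cm [ 0.12  0.12 14.08]  turn deg [ 0.06 -0.11 -0.33]  shift if turned first [ 0.14  0.14 14.08]
[264.23940992 179.76893552]
(array([0.46028928, 0.11609092]), np.float64(0.03128321951727057))
[196.04781346 276.05677657]Traceback (most recent call last):
  File "<stdin>", line 6, in <module>
  File "h.py", line 23, in flange
    c=cv2.convexHull(max(c,key=cv2.contourArea))[:,0]; P=np.array([ray(s,a+u0,b+v0,z) for a,b in c])
                     ~~~^^^^^^^^^^^^^^^^^^^^^^^
ValueError: max() iterable argument is empty
```

View pics/w5b.png

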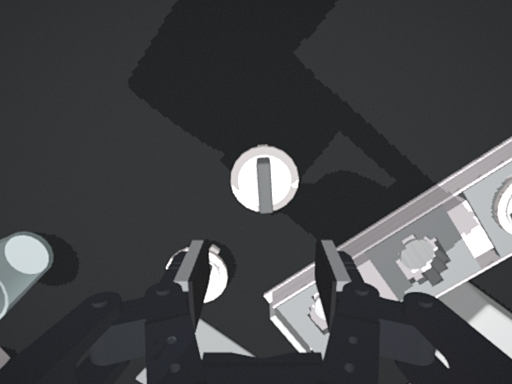

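Cartridge 1 sits at (264,180) with its wing aligned between the fingers.

Request:
arm_command --deltas '[[[0,0,0,0.12,0.2,0,5],[0,0,0,0,0,1.5,5],[0,0,0,0,0,3,5],[0,0,0,0,0,3,5],[0,0,0,0,0,3,5],[0,0,0,0,0,1.6,5],[0,0,0,0,0,1,5],[0,0,0,0,0,0.6,5],[0,0,0,0,0,0.4,5],[0,0,0,0,0,0,5]]]'

```text
time: 15.85
tcp_pos: [0.4601, 0.1154, 0.0519]
tcp_rot: [0.918, 0.397, 0.0, 0.0]
contact_force: [-0.4, 0.3, -0.1]
width: 0.0499
```

```bash
python3 - <<'E'
from h import *
go(.4605,.1162,.0525,46.7)
E
```

```text
t 15.8 tcp [0.4601 0.1154 0.0519] psi 46.75 w 0.0499 F [-0.4  0.3 -0.1]
 shift first cm [ 0.08 -0.02 -0.06]  turn deg [ 0.02 -0.03  0.05]  shift if turned first [ 0.08 -0.03 -0.06]
```

Request:
arm_command --deltas '[[[0,0,0,0.08,0,0,3],[0,0,0,0,0,0,0],[0,0,0,0,0,0,0],[0,0,0,0,0,0,0],[0,0,0,0,0,0,0],[0,0,0,0,0,-1,0],[0,0,0,0,0,-3,0],[0,0,0,0,0,-3,0],[0,0,0,0,0,-2,0],[0,0,0,0,0,-1,0]]]'

```text
time: 16.85
tcp_pos: [0.4609, 0.1159, 0.154]
tcp_rot: [0.918, 0.397, 0.002, 0.0]
contact_force: [-0.6, 0.8, -1.1]
width: 0.011
```

Request:
arm_command --deltas '[[[0,0,-6,0,0,0,0],[0,0,-8,0,0,0,0],[0,0,-8,0,0,0,0],[0,0,-8,0,0,0,0],[0,0,-5.9,0,0,0,0],[0,0,0,0,0,0,0]]]'

```text
time: 17.45
tcp_pos: [0.4593, 0.1156, 0.1513]
tcp_rot: [0.751, 0.66, -0.001, -0.0]
contact_force: [0.2, -0.0, -1.5]
width: 0.0106
```

```bash
python3 - <<'E'
from h import *
go(.6270,.1738,.15,82.6)
E
```

```text
t 17.4 tcp [0.4593 0.1156 0.1513] psi 82.65 w 0.0106 F [ 0.2 -0.  -1.5]
 shift first cm [ 7.91 15.89  0.1 ]  turn deg [-0.09  0.03  0.05]  shift if turned first [ 7.93 15.88  0.13]
```

Request:
arm_command --deltas '[[[0,0,0,0.5,1,0,0],[0,0,0,1.3,2.6,0,0],[0,0,0,1.3,2.6,0,0],[0,0,0,1.3,2.6,0,0],[0,0,0,1.3,2.6,0,0],[0,0,0,1.3,2.6,0,0],[0,0,0,0.6,1.2,0,0],[0,0,0,0.31,0.4,0,0],[0,0,0,0,0,0,0],[0,0,0,0,0,0,0]]]'

```text
time: 18.45
tcp_pos: [0.6239, 0.1741, 0.1513]
tcp_rot: [0.751, 0.66, -0.001, -0.0]
contact_force: [-0.7, 0.3, -0.2]
width: 0.011
```

```bash
python3 - <<'E'
from h import *
s=snap('wrist','w6'); go(.6270,.1738,.09,82.6)
im=s['image']; crop=cv2.resize(im[180:290,190:335,::-1],None,fx=5,fy=5,interpolation=cv2.INTER_NEAREST)
cv2.imwrite('pics/w6c.png',crop)
E
```

```text
t 18.5 tcp [0.6238 0.174  0.1515] psi 82.62 w 0.0109 F [-0.9 -0.1 -0.5]
 shift first cm [0.02 0.33 6.15]  turn deg [-0.09  0.03  0.02]  shift if turned first [0.02 0.32 6.15]
```

View pics/w6c.png

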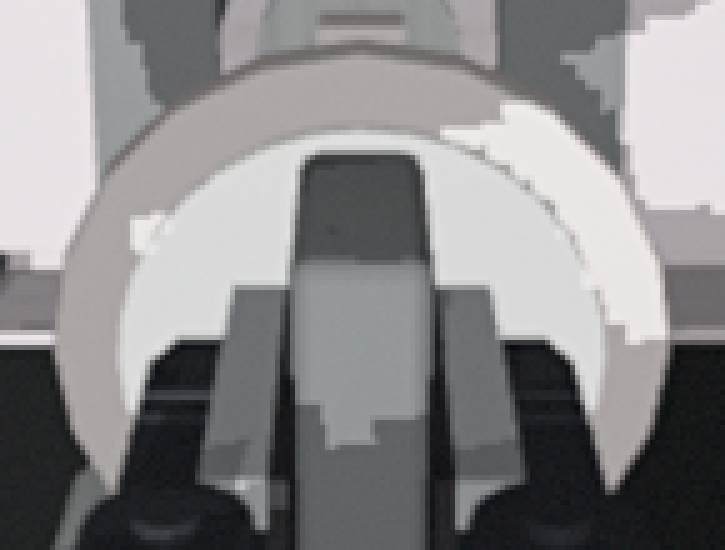

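The flange top is about 4.6 px nearer the camera than for cartridge 0, so its offset is about +0.8 mm. The cartridge is straight and well held.

Request:
arm_command --deltas '[[[0,0,0,0,0.24,0,0],[0,0,0,0,0,1.5,0],[0,0,0,0,0,2,0],[0,0,0,0,0,2,0],[0,0,0,0,0,0.6,0],[0,0,0,0,0,0.6,0],[0,0,0,0,0,0.6,0],[0,0,0,0,0,0.6,0],[0,0,0,0,0,0.3,0],[0,0,0,0,0,0,0]]]'

```text
time: 19.5
tcp_pos: [0.6275, 0.174, 0.0699]
tcp_rot: [0.751, 0.66, 0.0, 0.0]
contact_force: [0.0, 0.5, -0.7]
width: 0.0108
```

Request:
arm_command --deltas '[[[0,0,0,0,0,0.3,0],[0,0,0,0,0,0.3,0],[0,0,0,0,0,0.3,0],[0,0,0,0,0,0.15,0],[0,0,0,0,0,0,0]]]'

```text
time: 20.0
tcp_pos: [0.6278, 0.1741, 0.0607]
tcp_rot: [0.751, 0.66, 0.001, 0.0]
contact_force: [-1.8, 0.1, 8.6]
width: 0.0104
```

Request:
arm_command --deltas '[[[0,0,0,0,0,0.1,0],[0,0,0,0,0,0.1,0],[0,0,0,0,0,0,0]]]'

```text
time: 20.3
tcp_pos: [0.6278, 0.1741, 0.0606]
tcp_rot: [0.751, 0.66, 0.001, 0.001]
contact_force: [-5.6, -1.8, 19.3]
width: 0.0105
```

Request:
arm_command --deltas '[[[0,0,4,0,0,0,0],[0,0,6,0,0,0,0],[0,0,6,0,0,0,0],[0,0,8,0,0,0,0],[0,0,8,0,0,0,0],[0,0,8,0,0,0,0],[0,0,8,0,0,0,0],[0,0,8,0,0,0,0],[0,0,8,0,0,0,0],[0,0,8,0,0,0,0]]]'

```text
time: 21.3
tcp_pos: [0.63, 0.174, 0.0607]
tcp_rot: [0.996, 0.09, 0.003, 0.0]
contact_force: [-1.3, -1.4, 15.0]
width: 0.0105
```

Request:
arm_command --deltas '[[[0,0,7,0,0,0,0],[0,0,6,0,0,0,0],[0,0,5,0,0,0,0],[0,0,2,0,0,0,0],[0,0,0,0,0,0,0]]]'

```text
time: 21.8
tcp_pos: [0.6286, 0.1744, 0.0606]
tcp_rot: [0.997, -0.081, 0.002, -0.001]
contact_force: [-3.4, -0.7, 18.1]
width: 0.0108
```

```bash
python3 - <<'E'
from h import *
go(.6270,.1738,.066,-7.4); print(r.get_state()['ft_torque'])
E
```

```text
t 21.8 tcp [0.6286 0.1744 0.0606] psi -9.35 w 0.0108 F [-3.4 -0.7 18.1]
 shift first cm [-0.14  0.08 -0.54]  turn deg [-0.08 -0.21 -1.94]  shift if turned first [-0.15  0.08 -0.54]
[-0.14401125  0.72294934  0.19061569]
```

Request:
arm_command --deltas '[[[0,0,0,0,0,-0.3,0],[0,0,0,0,0,-0.3,0],[0,0,0,0,0,0,0],[0,0,0,0,0,0,3],[0,0,0,0,0,0,4],[0,0,0,0,0,-1,4],[0,0,0,0,0,-3,4],[0,0,0,0,0,-4,4],[0,0,0,0,0,-4,4],[0,0,-8,0,0,-2,4]]]'

```text
time: 22.8
tcp_pos: [0.629, 0.1743, 0.2077]
tcp_rot: [1.0, -0.011, 0.003, -0.001]
contact_force: [0.6, 0.1, -0.2]
width: 0.0399
```

Request:
arm_command --deltas '[[[0,0,-7.6,0,0,0,5],[0,0,0,0,0,0,5]]]'

```text
time: 23.0
tcp_pos: [0.6277, 0.174, 0.2048]
tcp_rot: [0.999, 0.055, 0.001, -0.0]
contact_force: [-0.1, -0.3, -0.4]
width: 0.0502
```

```bash
python3 - <<'E'
from h import *
go(.486,-.002,.195,6.3)
E
```

```text
t 23.0 tcp [0.6277 0.174  0.2048] psi 6.26 w 0.0502 F [-0.1 -0.3 -0.4]
 shift first cm [-16.01  15.95   0.95]  turn deg [-0.01 -0.13 -0.04]  shift if turned first [-16.02  15.94   0.98]
```

Request:
arm_command --deltas '[[[0,0,0,-0.6,0.6,0.1,5],[0,0,0,-2.4,2.4,0.2,5],[0,0,0,-2.4,2.4,0.2,5],[0,0,0,-2.4,2.4,0.2,5],[0,0,0,-2.4,2.4,0.2,5],[0,0,0,-2.4,2.4,0,5],[0,0,0,-2.4,2.4,0,5],[0,0,0,-0.7,0.7,0,5],[0,0,0,-0.3,0.3,0,5],[0,0,0,0,0,0,5]]]'

```text
time: 24.0
tcp_pos: [0.4858, -0.0025, 0.1941]
tcp_rot: [0.999, 0.054, -0.0, -0.0]
contact_force: [-0.6, 0.8, -0.1]
width: 0.0497
```

```bash
python3 - <<'E'
from h import *
s=snap('wrist','w7'); go(.486,-.002,.0525,6.3)
p=proj(s,[.4862,-.002,.028]); print(p); o,q=flange(s,*p); print(o,q); 
# wing: grey pixels inside the flange
g=cv2.cvtColor(s['image'],cv2.COLOR_RGB2GRAY).astype(int); c=proj(s,[*o,.04])
P=[(x,y) for y in range(int(c[1])-32,int(c[1])+36) for x in range(int(c[0])-22,int(c[0])+22) if g[y,x]<175]
V=cv2.fitLine(np.array(P,np.float32),cv2.DIST_HUBER,0,.01,.01).ravel(); print(len(P),V)
a,b=V[2:]-20*V[:2],V[2:]+20*V[:2]; print(line(s,a,b,.056)); go(*o,.0525,6.3)
# height check of home cartridges
t=snap('top','top1')
for X in([.6406,.2779,.041],[.627,.1738,.041]): 
    p=proj(t,X); print(p,flange(t,*p,z=.041,h=16,th=200))
cv2.imwrite('pics/w7b.png',s['image'][:,:,::-1])
E
```

```text
t 24.1 tcp [ 0.4864 -0.0021  0.1942] psi 6.19 w 0.0501 F [ 0.4 -0.3 -0.8]
 shift first cm [-4.000e-02 -1.000e-02  1.417e+01]  turn deg [-0.02 -0.04 -0.11]  shift if turned first [-0.04 -0.02 14.17]
[262.92654657 177.27377529]
[ 0.48621487 -0.00229879] 0.03141172329821878
825 [ 5.9089154e-02 -9.9825269e-01  2.6203757e+02  1.8125584e+02]
(array([0.485 , 0.0015, 0.056 ]), np.float64(92.82660292114774), np.float64(0.03434929409054444))
t 24.1 tcp [ 0.4864 -0.0021  0.1942] psi 6.19 w 0.0501 F [ 0.4 -0.3 -0.8]
 shift first cm [-0.03  0.02 14.17]  turn deg [-0.02 -0.04 -0.11]  shift if turned first [-2.000e-02  1.000e-02  1.417e+01]
[151.35726632 167.18556942] (array([0.63754788, 0.2752892 ]), np.float64(0.03191119886389327))
[185.84276774 171.90336366] (array([0.62726961, 0.19317248]), np.float64(0.04841636289538011))
```

View pics/w7b.png

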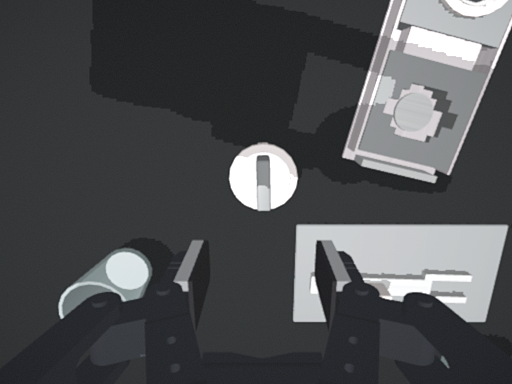

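Cartridge 2 is centred at (263,177) with its wing aligned. Grip it.

Request:
arm_command --deltas '[[[0,0,0,0,0,1.5,5],[0,0,0,0,0,3,5],[0,0,0,0,0,3,5],[0,0,0,0,0,3,5],[0,0,0,0,0,1.7,5],[0,0,0,0,0,1,5],[0,0,0,0,0,0.6,5],[0,0,0,0,0,0.4,5],[0,0,0,0,0,0,3],[0,0,0,0,0,0,0]]]'

```text
time: 25.1
tcp_pos: [0.4863, -0.0025, 0.0529]
tcp_rot: [0.999, 0.054, 0.001, 0.0]
contact_force: [-0.4, 1.1, -0.3]
width: 0.0216
```

Request:
arm_command --deltas '[[[0,0,0,0,0,0,0],[0,0,0,0,0,0,0],[0,0,0,0,0,0,0],[0,0,0,0,0,-1,0],[0,0,0,0,0,-3,0],[0,0,0,0,0,-3,0],[0,0,0,0,0,-2,0],[0,0,0,0,0,-1,0],[0,0,-6,0,0,0,0],[0,0,-8,0,0,0,0]]]'

```text
time: 26.1
tcp_pos: [0.4853, -0.0025, 0.1526]
tcp_rot: [0.984, 0.178, -0.0, 0.0]
contact_force: [0.2, -0.3, -2.1]
width: 0.0106
```

Request:
arm_command --deltas '[[[0,0,-8,0,0,0,0],[0,0,-8,0,0,0,0],[0,0,-8,0,0,0,0],[0,0,-8,0,0,0,0],[0,0,-8,0,0,0,0],[0,0,-8,0,0,0,0],[0,0,-8,0,0,0,0],[0,0,-6.4,0,0,0,0],[0,0,0,0,0,0,0]]]'

```text
time: 27.0
tcp_pos: [0.4849, -0.0025, 0.1518]
tcp_rot: [0.751, 0.66, -0.001, -0.001]
contact_force: [-0.8, -0.5, -0.5]
width: 0.0105
```

```bash
python3 - <<'E'
from h import *
go(.6134,.0697,.15,82.6)
E
```

```text
t 27.0 tcp [ 0.4849 -0.0025  0.1518] psi 82.66 w 0.0105 F [-0.8 -0.5 -0.5]
 shift first cm [ 8.8  11.82  0.16]  turn deg [-0.09  0.01  0.06]  shift if turned first [ 8.81 11.81  0.18]
```

Request:
arm_command --deltas '[[[0,0,0,0.6,0.8,0,0],[0,0,0,1.6,2.1,0,0],[0,0,0,1.6,2.1,0,0],[0,0,0,1.6,2.1,0,0],[0,0,0,1.6,2.1,0,0],[0,0,0,1.2,1.6,0,0],[0,0,0,0.6,0.7,0,0],[0,0,0,0,0,0,0],[0,0,0,0,0,0,0]]]'

```text
time: 27.9
tcp_pos: [0.61, 0.0699, 0.1518]
tcp_rot: [0.751, 0.66, -0.001, -0.001]
contact_force: [-0.8, -0.2, -1.1]
width: 0.011
```

```bash
python3 - <<'E'
from h import *
s=snap('wrist','w8'); go(.6134,.0697,.09,82.6)
for f in('w3','w6','w8'):
    g=cv2.cvtColor(load(f)['image'],cv2.COLOR_RGB2GRAY); print(f,g[184:242,263].tolist())
E
```

```text
t 27.9 tcp [0.6097 0.0697 0.1519] psi 82.61 w 0.0108 F [-0.8 -0.4 -0.7]
 shift first cm [0.05 0.38 6.19]  turn deg [-0.11  0.04  0.01]  shift if turned first [0.05 0.37 6.19]
w3 [175, 158, 112, 113, 115, 145, 178, 171, 142, 114, 120, 152, 179, 177, 176, 175, 177, 176, 175, 175, 175, 176, 176, 175, 169, 159, 194, 229, 230, 223, 186, 89, 74, 79, 80, 79, 80, 80, 80, 82, 82, 82, 82, 83, 82, 82, 82, 83, 85, 83, 78, 66, 97, 132, 144, 149, 152, 156]
w6 [115, 147, 173, 159, 121, 106, 123, 156, 170, 169, 169, 168, 168, 168, 169, 168, 169, 170, 169, 169, 162, 159, 195, 222, 222, 210, 144, 63, 62, 75, 77, 77, 78, 77, 77, 77, 78, 79, 80, 78, 79, 78, 79, 79, 78, 80, 79, 79, 100, 134, 140, 142, 148, 152, 152, 152, 151, 152]
w8 [122, 155, 172, 153, 110, 109, 140, 170, 171, 169, 169, 170, 169, 169, 169, 169, 169, 170, 169, 167, 155, 177, 216, 222, 224, 206, 87, 52, 59, 62, 62, 61, 62, 61, 67, 71, 73, 75, 79, 78, 79, 80, 79, 79, 79, 78, 88, 110, 128, 140, 144, 148, 151, 152, 154, 153, 153, 153]
```

The held position is nearly identical to last time, offset about +0.6 mm.

Request:
arm_command --deltas '[[[0,0,0,0.05,0.32,0,0],[0,0,0,0,0,1.5,0],[0,0,0,0,0,2,0],[0,0,0,0,0,2,0],[0,0,0,0,0,0.6,0],[0,0,0,0,0,0.6,0],[0,0,0,0,0,0.6,0],[0,0,0,0,0,0.6,0],[0,0,0,0,0,0.3,0],[0,0,0,0,0,0,0]]]'

```text
time: 28.95
tcp_pos: [0.6144, 0.0702, 0.0704]
tcp_rot: [0.751, 0.66, 0.0, 0.0]
contact_force: [-0.0, 0.3, -1.2]
width: 0.0106
```

Request:
arm_command --deltas '[[[0,0,0,0,0,0.3,0],[0,0,0,0,0,0.3,0],[0,0,0,0,0,0.3,0],[0,0,0,0,0,0.15,0],[0,0,0,0,0,0.1,0],[0,0,0,0,0,0,0]]]'

```text
time: 29.55
tcp_pos: [0.6147, 0.0702, 0.0611]
tcp_rot: [0.751, 0.66, 0.001, 0.001]
contact_force: [-4.0, 0.1, 14.1]
width: 0.0107
```

Request:
arm_command --deltas '[[[0,0,4,0,0,0.1,0],[0,0,6,0,0,0,0],[0,0,6,0,0,0,0],[0,0,8,0,0,0,0],[0,0,8,0,0,0,0],[0,0,8,0,0,0,0],[0,0,8,0,0,0,0],[0,0,8,0,0,0,0],[0,0,8,0,0,0,0],[0,0,8,0,0,0,0]]]'

```text
time: 30.55
tcp_pos: [0.6169, 0.0695, 0.0611]
tcp_rot: [0.996, 0.09, 0.003, 0.001]
contact_force: [-1.2, -2.8, 16.3]
width: 0.0109
```

Request:
arm_command --deltas '[[[0,0,7,0,0,0,0],[0,0,6,0,0,0,0],[0,0,5,0,0,0,0],[0,0,2,0,0,0,0],[0,0,0,0,0,0,0]]]'

```text
time: 31.05
tcp_pos: [0.6156, 0.0699, 0.0611]
tcp_rot: [0.997, -0.081, 0.002, 0.0]
contact_force: [-3.8, -1.3, 17.8]
width: 0.0111
```

Request:
arm_command --deltas '[[[0,0,0,0,0,-0.3,0],[0,0,0,0,0,-0.3,0],[0,0,0,0,0,0,0],[0,0,0,0,0,0,3],[0,0,0,0,0,0,4],[0,0,0,0,0,-1,4],[0,0,0,0,0,-3,4],[0,0,0,0,0,-4,4],[0,0,0,0,0,-4,4],[0,0,0,0,0,-2,4]]]'

```text
time: 32.05
tcp_pos: [0.6159, 0.0703, 0.2081]
tcp_rot: [0.997, -0.082, 0.003, -0.0]
contact_force: [0.8, -0.2, -0.3]
width: 0.0396
```

```bash
python3 - <<'E'
from h import *
s=snap('scene','scene1');print(r.get_state()['time'],np.round(r.get_state()['tcp_pos'],3))
cv2.imwrite('pics/s1b.png',cv2.resize(s['image'][130:250,200:400,::-1],(800,480),interpolation=cv2.INTER_CUBIC))
w=snap('wrist','w9')
go(.62,-.10,.2,-97)
E
```

```text
32.1 [0.617 0.07  0.211]
t 32.1 tcp [0.6167 0.0704 0.2083] psi -9.35 w 0.0402 F [ 0.2  0.  -0.7]
 shift first cm [ 3.09 16.76  0.82]  turn deg [-0.44 -0.29 87.65]  shift if turned first [16.87 -2.4   0.83]
```

View pics/s1b.png

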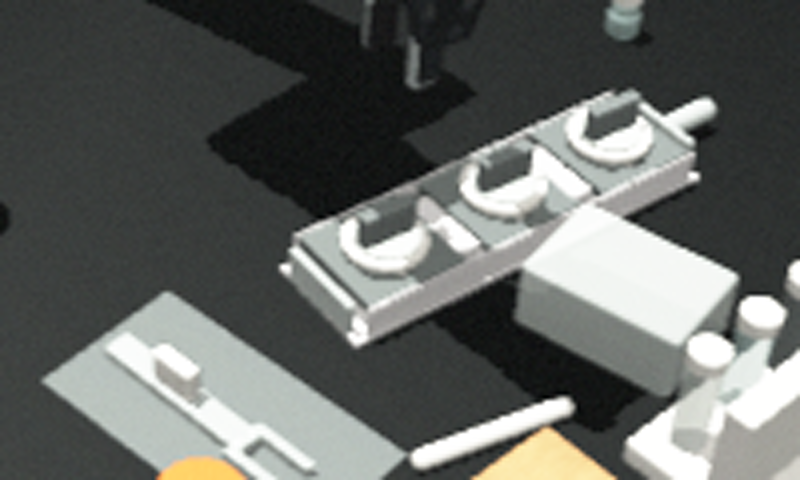

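All three cartridges stand with wings along the manifold and flanges just above the plate. Now the spanner.

Request:
arm_command --deltas '[[[0,0,5,0,0,0,5],[0,0,8,0,0,0,5],[0,0,8,0,0,0,5],[0,0,8,0,0,0,5],[0,0,8,0,0,0,5],[0,0,8,0,0,0,5],[0,0,8,0,0,0,5],[0,0,8,0,0,0,5],[0,0,8,0,0,0,5],[0,0,8,0,0,0,5]]]'

```text
time: 33.15
tcp_pos: [0.6131, 0.0701, 0.2021]
tcp_rot: [0.727, -0.686, -0.001, 0.001]
contact_force: [-0.3, -0.3, -0.5]
width: 0.0497
```

Request:
arm_command --deltas '[[[0,0,0,0.7,0.2,0,5],[0,0,0,3,0.7,0,5],[0,0,0,3,0.7,0,5],[0,0,0,3,0.7,0,5],[0,0,0,3,0.7,0,5],[0,0,0,3,0.7,0,5],[0,0,0,1.5,0.2,0,5],[0,0,0,0.6,0,0,5],[0,0,0,0,0,0,5]]]'

```text
time: 34.05
tcp_pos: [0.5867, -0.1103, 0.2034]
tcp_rot: [0.729, -0.684, -0.0, -0.0]
contact_force: [-0.6, 0.3, -0.7]
width: 0.0498
```

```bash
python3 - <<'E'
from h import *
s=snap('wrist','w10'); go(.59,-.11,.2,-86)
cv2.imwrite('pics/w10b.png',cv2.resize(s['image'][:,:,::-1],(800,600),interpolation=cv2.INTER_CUBIC))
E
```

```text
t 34.1 tcp [ 0.5867 -0.1094  0.2035] psi -86.33 w 0.0499 F [-0.1 -0.4 -0.8]
 shift first cm [ 0.08 -0.32  0.35]  turn deg [ 0.01  0.05 -0.33]  shift if turned first [ 0.08 -0.32  0.35]
```

View pics/w10b.png

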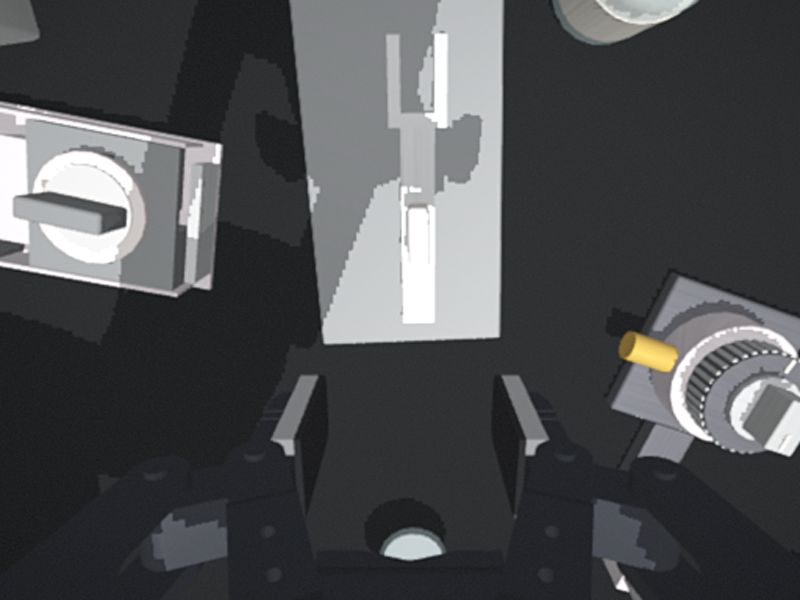

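The spanner's handle end is at (418,322) and its fork tips at (417,34). The tab is near (418,235), and the regulator shows at lower right with the barrel near (775,415).

```bash
python3 - <<'E'
from h import *
s=load('w10');k=.64
E=ray(s,418*k,323*k,.013);T=ray(s,417*k,34*k,.013); d=T-E; L=np.linalg.norm(d); d/=L; print(E,T,L,np.degrees(np.arctan2(d[1],d[0])))
tab=E+d*.06; print('tab',tab,'fork c',T-d*.019,'proj tab top',proj(s,[*tab[:2],.039])/k)
for p in[(322,344),(500,337),(289,0),(503,0)]: print(np.round(ray(s,p[0]*k,p[1]*k,.004),4))
yaw=np.degrees(np.arctan2(d[1],d[0])); go(tab[0],tab[1],.035,yaw-90)
E
```

```text
[ 0.54906369 -0.11759931  0.013     ] [ 0.71845168 -0.10557626  0.013     ] 0.16981414812859305 4.06000755490579
tab [ 0.60891312 -0.11335123  0.013     ] fork c [ 0.69949937 -0.10692148  0.013     ] proj tab top [418.36071867 239.09937629]
[ 0.5266 -0.0539  0.004 ]
[ 0.5393 -0.174   0.004 ]
[ 0.7327 -0.033   0.004 ]
[ 0.7402 -0.1524  0.004 ]
t 34.1 tcp [ 0.5867 -0.1094  0.2035] psi -86.33 w 0.0499 F [-0.1 -0.4 -0.8]
 shift first cm [ 0.55 -2.19 16.85]  turn deg [ 0.01  0.05 -0.39]  shift if turned first [ 0.55 -2.19 16.85]
```

Request:
arm_command --deltas '[[[0,0,-0.4,0.2,-0.6,0,5],[0,0,0,0.2,-1,0,5],[0,0,0,0.15,-0.6,0,5],[0,0,0,0,0,2,5],[0,0,0,0,0,3,5],[0,0,0,0,0,3,5],[0,0,0,0,0,3,5],[0,0,0,0,0,2,5],[0,0,0,0,0,1,5],[0,0,0,0,0,0,5]]]'

```text
time: 35.1
tcp_pos: [0.6086, -0.1134, 0.0622]
tcp_rot: [0.732, -0.681, -0.001, 0.001]
contact_force: [0.0, 0.0, 0.8]
width: 0.0496
```

```bash
python3 - <<'E'
from h import *
go(.6089,-.1134,.035,-86)
E
```

```text
t 35.1 tcp [ 0.6086 -0.1134  0.0622] psi -85.91 w 0.0496 F [0.  0.  0.8]
 shift first cm [ 0.01 -0.04  2.72]  turn deg [0.16 0.05 0.09]  shift if turned first [ 0.   -0.03  2.72]
```

Request:
arm_command --deltas '[[[0,0,0,0,0,1.4,5],[0,0,0,0,0,0.8,5],[0,0,0,0,0,0.45,5],[0,0,0,0,0,0,3],[0,0,0,0,0,0,0],[0,0,0,0,0,0,0],[0,0,0,0,0,0,0],[0,0,0,0,0,0,0],[0,0,0,0,0,0,0],[0,0,0,0,0,-0.5,0]]]'

```text
time: 36.1
tcp_pos: [0.6083, -0.1138, 0.0418]
tcp_rot: [0.732, -0.682, -0.001, 0.0]
contact_force: [-0.4, 0.5, -1.5]
width: 0.0105
```

Request:
arm_command --deltas '[[[0,0,0,0,0,-1.5,0],[0,0,0,0,0,-3,0],[0,0,0,0,0,-3,0],[0,0,0,0,0,-3,0],[0,0,0,0,0,-3,0],[0,0,0,0,0,-2,0],[0,0,4,0,0,-0.5,0],[0,0,7,0,0,0,0],[0,0,7.5,0,0,0,0],[0,0,0,0,0,0,0]]]'

```text
time: 37.1
tcp_pos: [0.6084, -0.1138, 0.2021]
tcp_rot: [-0.612, 0.791, 0.0, -0.0]
contact_force: [0.0, 0.3, -1.5]
width: 0.0107
```

```bash
python3 - <<'E'
from h import *
go(.42,-.18,.2,-104.5)
E
```

```text
t 37.1 tcp [ 0.6084 -0.1138  0.2021] psi -104.47 w 0.0107 F [ 0.   0.3 -1.5]
 shift first cm [11.12 16.58  0.23]  turn deg [0.06 0.   0.03]  shift if turned first [11.13 16.58  0.21]
```

Request:
arm_command --deltas '[[[0,0,0,0.5,0.8,0,0],[0,0,0,1.9,2.8,0,0],[0,0,0,1.9,2.8,0,0],[0,0,0,1.9,2.8,0,0],[0,0,0,1.9,2.8,0,0],[0,0,0,1.9,2.8,0,0],[0,0,0,0.8,1.2,0,0],[0,0,0,0.3,0.6,0,0],[0,0,0,0,0,0,0],[0,0,0,0,0,0,0]]]'

```text
time: 38.1
tcp_pos: [0.4218, -0.1801, 0.2026]
tcp_rot: [-0.613, 0.79, -0.001, 0.001]
contact_force: [0.4, 0.0, -2.1]
width: 0.0105
```

```bash
python3 - <<'E'
from h import *
s=snap('wrist','w11'); go(.42,-.18,.2,-104.5)
cv2.imwrite('pics/w11b.png',cv2.resize(s['image'][:,:,::-1],(800,600),interpolation=cv2.INTER_CUBIC))
E
```

```text
t 38.1 tcp [ 0.422  -0.1801  0.2025] psi -104.41 w 0.0103 F [-0.2  0.3 -1.5]
 shift first cm [0.04 0.19 0.25]  turn deg [-0.08  0.01  0.09]  shift if turned first [0.04 0.19 0.25]
```

View pics/w11b.png

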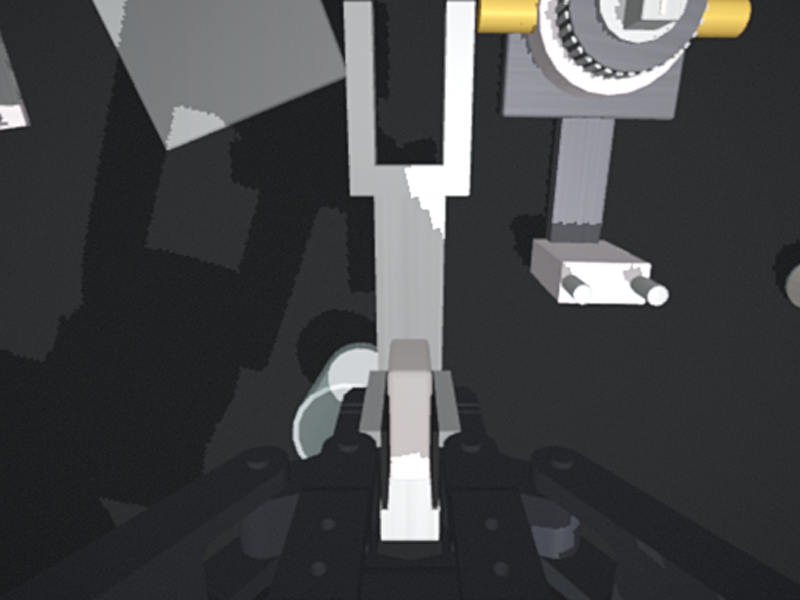

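The spanner is held straight. Pin tops are at (583,294) and (657,294), and the ring is cut off at the top of the view. Move 4.5 cm forward to see it whole.

Request:
arm_command --deltas '[[[0,0,0,0,-1.5,0,0],[0,0,0,0,-2,0,0],[0,0,0,0,-1,0,0],[0,0,0,0,0,0,0]]]'

```text
time: 38.55
tcp_pos: [0.4669, -0.1918, 0.2021]
tcp_rot: [-0.613, 0.79, -0.001, 0.0]
contact_force: [0.3, 0.6, -2.6]
width: 0.0108
```

```bash
python3 - <<'E'
from h import *
s=snap('wrist','w12'); go(.42,-.18,.2,-104.5)
cv2.imwrite('pics/w12b.png',cv2.resize(s['image'][0:290,290:512,::-1],None,fx=2.7,fy=2,interpolation=cv2.INTER_CUBIC))
cv2.imwrite('pics/w12b.png',cv2.resize(s['image'][0:270,300:500,::-1],None,fx=2.2*1.35,fy=2.2,interpolation=cv2.INTER_CUBIC) if 0 else cv2.resize(s['image'][0:240,300:500,::-1],None,fx=2.5,fy=2.5,interpolation=cv2.INTER_CUBIC))
E
```

```text
t 38.6 tcp [ 0.4652 -0.1912  0.2019] psi -104.4 w 0.0105 F [ 0.1  0.2 -1.6]
 shift first cm [0.03 4.65 0.19]  turn deg [0.03 0.01 0.1 ]  shift if turned first [0.04 4.65 0.19]
```

View pics/w12b.png

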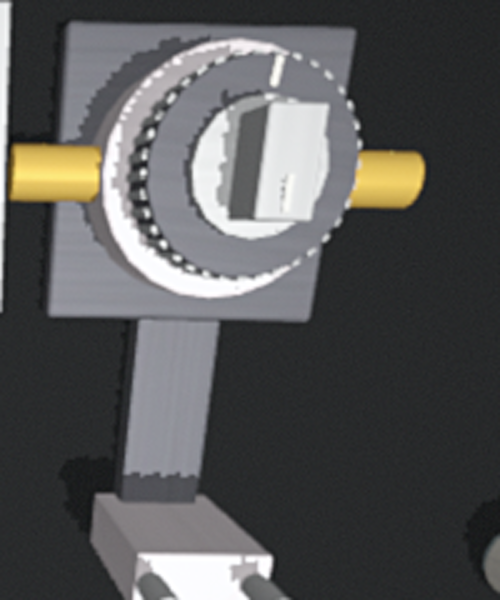

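The full regulator shows. In crop pixels the block's top-face corners are about (270,104), (329,102), (313,219) and (256,218), the base corners are clear, and the saddle is at the bottom.

```bash
python3 - <<'E'
from h import *
s=load('w12'); f=lambda p,z: ray(s,p[0]/2.5+300,p[1]/2.5,z)
B=np.array([f(p,.089) for p in[(270,104),(329,102),(313,219),(256,218)]]); print('block c',B.mean(0),'sizes',[round(np.linalg.norm(B[i]-B[i-1]),4) for i in range(4)], [np.degrees(np.arctan2(*(B[i]-B[j])[1::-1])) for i,j in((0,3),(1,2))])
Q=np.array([f(p,.012) for p in[(68,22),(355,30),(310,320),(50,315)]]); print('base c',Q.mean(0),[round(np.linalg.norm(Q[i]-Q[i-1]),4) for i in range(4)],[np.degrees(np.arctan2(*(Q[i]-Q[j])[1::-1])) for i,j in((0,3),(1,2))])
print('ring', circ([f(p,.063) for p in[(250,49),(300,57),(340,95),(361,160),(350,205),(310,255),(270,272),(225,277)]]))
print('shoulder',circ([f(p,.0685) for p in[(192,180),(205,213),(250,238),(290,226),(328,160),(200,140)]]))
w=load('w11');k=.64
P=[ray(w,p[0]*k,p[1]*k,.089) for p in[(583,294),(657,294)]]; m=(P[0]+P[1])/2; d=P[0]-P[1]; print('pins',P,np.linalg.norm(d),'mid',m,'yaw',np.degrees(np.arctan2(d[1],d[0]))-90)
# held spanner in w11: axis points, bar top at z = .2025-.033+.009
for z in(.1785,.1755):
    a=ray(w,410*k,300*k,z); b=ray(w,411*k,170*k,z); c=ray(w,409.5*k,164*k,z); L,Rr=ray(w,350*k,195*k,z),ray(w,470*k,195*k,z)
    print(z,'bar',a,'fork root mid',(L+Rr)/2,np.linalg.norm(L-Rr),'open',np.linalg.norm(ray(w,375*k,100*k,z)-ray(w,443*k,100*k,z)))
print('tcp w11 .422 -.1801')
E
```

```text
block c [ 0.52971538 -0.31572282  0.089     ] sizes [np.float64(0.0288), np.float64(0.0156), np.float64(0.0296), np.float64(0.0158)] [np.float64(-14.59349649060604), np.float64(-14.25550615297366)]
base c [ 0.52948655 -0.31554596  0.012     ] [np.float64(0.0988), np.float64(0.0986), np.float64(0.0982), np.float64(0.0985)] [np.float64(-15.021992041598606), np.float64(-15.10200383767991)]
ring (array([ 0.52962682, -0.31553913]), np.float64(0.03211293706342585))
shoulder (array([ 0.5297284 , -0.31560089]), np.float64(0.019867982942461827))
pins [array([ 0.40539842, -0.26225801,  0.089     ]), array([ 0.39645453, -0.29691454,  0.089     ])] 0.035792010619882554 mid [ 0.40092648 -0.27958628  0.089     ] yaw -14.470717130893433
0.1785 bar [ 0.4500855  -0.18724853  0.1785    ] fork root mid [ 0.48040651 -0.19506216  0.1785    ] 0.03419954005303644 open 0.01839119985203946
0.1755 bar [ 0.44919006 -0.18702087  0.1755    ] fork root mid [ 0.48012372 -0.19499239  0.1755    ] 0.034890554380600396 open 0.0187628008320276
tcp w11 .422 -.1801
```

```bash
python3 - <<'E'
from h import *
s=load('w10');k=.64
E=ray(s,418*k,323*k,.013)
for n,p,z in[('root out',(417,128),.013),('root in',(417,113),.013),('tip',(417,34),.013),('tab far top',(418,206),.039)]: print(n,np.linalg.norm(ray(s,p[0]*k,p[1]*k,z)-E)-.150)
w=load('w11'); d=np.array([np.cos(np.radians(-14.4)),np.sin(np.radians(-14.4)),0])
for n,p,z in[('root out',(410,195),.1785),('root in',(410,164),.1785),('tab far top',(410,340),.2045),('tab far bottom?',(410,372),.2045)]: print(n,(ray(w,p[0]*k,p[1]*k,z)-np.array([.422,-.1801,z]))@d, (ray(w,p[0]*k,p[1]*k,z)-np.array([.422,-.1801,z]))@[-d[1],d[0],0])
E
```

```text
root out -0.0295112016537203
root in -0.021301937223048267
tip 0.019814148128593057
tab far top -0.06717230646092284
root out 0.06029250395391965 3.195978043791629e-05
root in 0.06883777553859552 2.4134642855309048e-05
tab far top 0.02626938485742682 8.936544797545597e-05
tab far bottom? 0.017306083845880046 9.757338647277273e-05
```

```bash
python3 - <<'E'
from h import *
go(.4425,-.2928,.14,-104.7)
E
```

```text
t 38.6 tcp [ 0.4652 -0.1912  0.2019] psi -104.4 w 0.0105 F [ 0.1  0.2 -1.6]
 shift first cm [10.4  -0.33  6.19]  turn deg [0.03 0.01 0.3 ]  shift if turned first [10.4  -0.38  6.19]
```

Request:
arm_command --deltas '[[[0,0,0.3,0.5,-0.05,0,0],[0,0,0,2,-0.1,0,0],[0,0,0,2.5,-0.1,0,0],[0,0,0,2.5,-0.1,0,0],[0,0,0,2,0,0,0],[0,0,0,0.9,0,1.5,0],[0,0,0,0,0,2.5,0],[0,0,0,0,0,2,0],[0,0,0,0,0,0,0],[0,0,0,0,0,0,0]]]'

```text
time: 39.6
tcp_pos: [0.4403, -0.2926, 0.1423]
tcp_rot: [-0.61, 0.792, 0.001, -0.0]
contact_force: [-0.1, -0.3, -1.4]
width: 0.0105
```

```bash
python3 - <<'E'
from h import *
s=snap('wrist','w13'); go(.4425,-.2928,.122,-104.7)
im=s['image'].copy()
cv2.imwrite('pics/w13b.png',cv2.resize(im[:,:,::-1],(800,600),interpolation=cv2.INTER_CUBIC))
E
```

```text
t 39.6 tcp [ 0.4411 -0.293   0.1431] psi -104.77 w 0.0104 F [-0.1  0.3 -1.7]
 shift first cm [-0.05 -0.13  2.11]  turn deg [-0.04 -0.02 -0.07]  shift if turned first [-0.05 -0.13  2.11]
```

View pics/w13b.png

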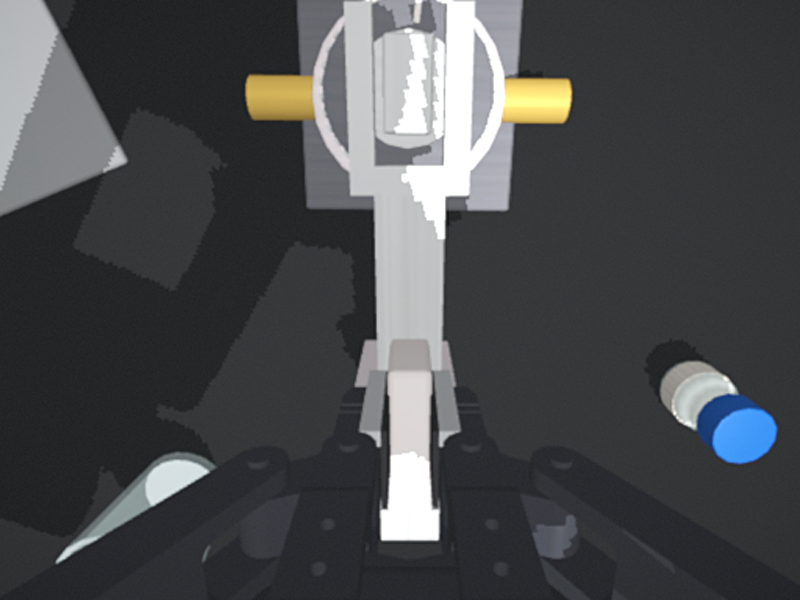

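The block at (408,85) is centred between the prongs, whose opening spans columns 375–443. Lower onto it. (15 pictures viewed.)

Request:
arm_command --deltas '[[[0,0,0,0,-0.13,0.6,0],[0,0,0,0,0,0.8,0],[0,0,0,0,0,0.8,0],[0,0,0,0,0,0.8,0],[0,0,0,0,0,0.4,0],[0,0,0,0,0,0.4,0],[0,0,0,0,0,0,0]]]'

```text
time: 40.35
tcp_pos: [0.4419, -0.2927, 0.1036]
tcp_rot: [-0.61, 0.792, 0.001, -0.0]
contact_force: [-0.3, -0.1, -2.4]
width: 0.0105
```

```bash
python3 - <<'E'
from h import *
go(.4425,-.2928,.1,-104.7)
E
```

```text
t 40.4 tcp [ 0.4419 -0.2927  0.1036] psi -104.76 w 0.0105 F [-0.3 -0.1 -2.4]
 shift first cm [-0.01 -0.06  0.36]  turn deg [ 0.07  0.03 -0.06]  shift if turned first [-0.01 -0.06  0.36]
```

Request:
arm_command --deltas '[[[0,0,0,0,-0.03,0.15,0],[0,0,0,0,0,0.15,0],[0,0,0,0,0,0,0]]]'

```text
time: 40.65
tcp_pos: [0.4428, -0.2933, 0.1019]
tcp_rot: [-0.61, 0.792, -0.0, 0.0]
contact_force: [-0.6, -0.0, 2.1]
width: 0.0105
```

Request:
arm_command --deltas '[[[0,0,0,0,0,0,2],[0,0,0,0,0,0,4],[0,0,0,0,0,0,4],[0,0,0,0,0,-1,4],[0,0,0,0,0,-2.5,4],[0,0,0,0,0,-3,4],[0,0,0,0,0,-2,4],[0,0,0,0,0,-0.5,6],[0,0,0,0,-1,0,8],[0,0,0,0,-2.5,0,8.5]]]'

```text
time: 41.65
tcp_pos: [0.4749, -0.3011, 0.1906]
tcp_rot: [-0.61, 0.792, 0.001, -0.001]
contact_force: [0.9, -0.1, -0.6]
width: 0.0812
```

Request:
arm_command --deltas '[[[0,0,0,0,-2.5,0,8.5],[0,0,0,0,-2,0,8.5],[0,0,0,0,-1,0,8.5],[0,0,-5,0,0,0,8.5],[0,0,-8,0,0,0,8.5],[0,0,-8,0,0,0,8.5],[0,0,-6,0,0,0,8.5],[0,0,0,0,0,0,8.5]]]'

```text
time: 42.45
tcp_pos: [0.5289, -0.3155, 0.19]
tcp_rot: [0.779, -0.628, -0.001, 0.0]
contact_force: [-0.6, -0.3, -0.4]
width: 0.0852
```

```bash
python3 - <<'E'
from h import *
go(.5296,-.3156,.056,-77)
E
```

```text
t 42.5 tcp [ 0.5289 -0.3155  0.19  ] psi -77.74 w 0.0852 F [-0.6 -0.3 -0.4]
 shift first cm [ 0.04 -0.09 13.4 ]  turn deg [ 0.1   0.11 -0.74]  shift if turned first [ 0.02 -0.06 13.4 ]
```

Request:
arm_command --deltas '[[[0,0,0,0.03,-0.08,1.5,8.5],[0,0,0,0,0,3,8.5],[0,0,0,0,0,3,8.5],[0,0,0,0,0,2.5,8.5],[0,0,0,0,0,1.5,8.5],[0,0,0,0,0,1,8.5],[0,0,0,0,0,0.5,8.5],[0,0,0,0,0,0.4,8.5],[0,0,0,0,0,0,8.5]]]'

```text
time: 43.35
tcp_pos: [0.5306, -0.3162, 0.0574]
tcp_rot: [0.778, -0.628, 0.0, 0.0]
contact_force: [0.0, -0.4, 0.2]
width: 0.0852
```

Request:
arm_command --deltas '[[[0,0,0,0,0,0,7],[0,0,0,0,0,0,6],[0,0,0,0,0,0,5],[0,0,0,0,0,0,5],[0,0,0,0,0,0,5]]]'

```text
time: 43.85
tcp_pos: [0.5307, -0.3158, 0.0588]
tcp_rot: [0.778, -0.628, 0.001, -0.0]
contact_force: [-1.5, 2.9, 5.0]
width: 0.062
```

```bash
python3 - <<'E'
from h import *
go(.5296,-.3156,.056,-77); print(r.get_state()['ft_torque'])
E
```

```text
t 43.9 tcp [ 0.5307 -0.3158  0.0588] psi -77.78 w 0.062 F [-1.5  2.9  5. ]
 shift first cm [-0.04  0.11  0.28]  turn deg [-0.07 -0.02 -0.78]  shift if turned first [-0.04  0.11  0.28]
[ 0.34856636  0.12884333 -0.08139965]
```

Request:
arm_command --deltas '[[[0,0,0,0,0,-0.2,5],[0,0,3,0,0,0,4],[0,0,4,0,0,0,4],[0,0,5,0,0,0,4],[0,0,5,0,0,0,4]]]'

```text
time: 44.35
tcp_pos: [0.5307, -0.3158, 0.059]
tcp_rot: [-0.676, 0.737, 0.0, 0.0]
contact_force: [1.8, 2.1, -4.2]
width: 0.062
```

```bash
python3 - <<'E'
from h import *
go(.5296,-.3156,.059,-132); print(r.get_state()['ft_torque'])
E
```

```text
t 44.4 tcp [ 0.5307 -0.3158  0.059 ] psi -94.91 w 0.062 F [ 1.8  2.1 -4.2]
 shift first cm [-0.01  0.11 -0.  ]  turn deg [-0.000e+00  1.000e-02  3.709e+01]  shift if turned first [ 0.06  0.1  -0.  ]
[ 0.01813115 -0.26349844  0.26372716]
```

Request:
arm_command --deltas '[[[0,0,6,0,0,0.05,4],[0,0,6,0,0,0.05,4],[0,0,6,0,0,0,4],[0,0,6,0,0,0,4],[0,0,6,0,0,0,4],[0,0,6,0,0,0,4],[0,0,0,0,0,0,4]]]'

```text
time: 45.05
tcp_pos: [0.5307, -0.3159, 0.0589]
tcp_rot: [-0.417, 0.909, -0.0, 0.0]
contact_force: [-0.3, 2.0, 3.1]
width: 0.062
```

```bash
python3 - <<'E'
from h import *
go(.5296,-.3156,.059,-77); print(r.get_state()['ft_torque']); snap('top','top2'); snap('scene','scene2')
E
```

```text
t 45.0 tcp [ 0.5307 -0.3159  0.0589] psi -130.76 w 0.062 F [-0.3  2.   3.1]
 shift first cm [ 0.05  0.1  -0.01]  turn deg [-3.000e-02  1.000e-02 -5.376e+01]  shift if turned first [-0.05  0.1  -0.01]
[ 0.19982222  0.14790119 -0.09706729]
```

Request:
arm_command --deltas '[[[0,0,0,0,0,0,7],[0,0,0,0,0,-0.2,8.5],[0,0,0,0,0,0,8.5],[0,0,-6,0,0,0,8.5],[0,0,-8,0,0,0,8.5],[0,0,-8,0,0,0,8.5],[0,0,-8,0,0,0,8.5],[0,0,-8,0,0,0,8.5],[0,0,-8,0,0,0,8.5],[0,0,-7,0,0,0,8.5]]]'

```text
time: 46.15
tcp_pos: [0.5305, -0.3165, 0.0604]
tcp_rot: [0.78, -0.625, 0.0, 0.0]
contact_force: [-0.5, -0.2, 0.0]
width: 0.0854
```

Request:
arm_command --deltas '[[[0,0,0,0,0,0,7],[0,0,0,0,0,0,6],[0,0,0,0,0,0,5],[0,0,0,0,0,0,4],[0,0,0,0,0,0,4],[0,0,0,0,0,0,4]]]'

```text
time: 46.75
tcp_pos: [0.5303, -0.3159, 0.061]
tcp_rot: [0.778, -0.629, -0.0, -0.0]
contact_force: [-1.0, 2.2, 5.1]
width: 0.062
```

Request:
arm_command --deltas '[[[0,0,3,0,0,0,4],[0,0,4,0,0,0,4],[0,0,5,0,0,0,4],[0,0,5,0,0,0,4]]]'

```text
time: 47.15
tcp_pos: [0.5303, -0.3158, 0.061]
tcp_rot: [-0.675, 0.738, 0.0, 0.0]
contact_force: [-1.1, 2.6, 4.7]
width: 0.0617
```

```bash
python3 - <<'E'
from h import *
go(.5296,-.3156,.059,-132); print(r.get_state()['ft_torque'])
E
```

```text
t 47.1 tcp [ 0.5303 -0.3158  0.061 ] psi -95.05 w 0.0617 F [-1.1  2.6  4.7]
 shift first cm [-0.01  0.07  0.2 ]  turn deg [1.000e-02 1.000e-02 3.695e+01]  shift if turned first [0.04 0.06 0.2 ]
[0.31375782 0.23473823 0.32081026]
```

Request:
arm_command --deltas '[[[0,0,4,0,0,0,4],[0,0,4,0,0,0,4]]]'

```text
time: 47.35
tcp_pos: [0.5304, -0.3158, 0.0611]
tcp_rot: [-0.622, 0.783, 0.0, 0.0]
contact_force: [-0.9, 3.3, 4.9]
width: 0.0621
```

```bash
python3 - <<'E'
from h import *
go(.5296,-.3156,.059,-132); print(r.get_state()['ft_torque'])
E
```

```text
t 47.4 tcp [ 0.5304 -0.3158  0.0611] psi -103.01 w 0.0621 F [-0.9  3.3  4.9]
 shift first cm [0.   0.08 0.21]  turn deg [1.000e-02 1.000e-02 2.899e+01]  shift if turned first [0.04 0.07 0.21]
[0.29492528 0.14168416 0.31685476]
```

Request:
arm_command --deltas '[[[0,0,3,0,0,0,4],[0,0,3,0,0,0,4]]]'

```text
time: 47.55
tcp_pos: [0.5303, -0.3157, 0.061]
tcp_rot: [-0.581, 0.814, 0.0, 0.0]
contact_force: [-1.0, 2.1, 6.3]
width: 0.0617
```

```bash
python3 - <<'E'
from h import *
go(.5296,-.3156,.059,-132); print(r.get_state()['ft_torque'])
E
```

```text
t 47.5 tcp [ 0.5303 -0.3157  0.061 ] psi -108.97 w 0.0617 F [-1.   2.1  6.3]
 shift first cm [0.01 0.07 0.2 ]  turn deg [1.000e-02 1.000e-02 2.303e+01]  shift if turned first [0.04 0.06 0.2 ]
[0.27859894 0.1645167  0.27865719]
```

Request:
arm_command --deltas '[[[0,0,3,0,0,0,4],[0,0,3,0,0,0,4]]]'

```text
time: 47.75
tcp_pos: [0.5303, -0.3157, 0.061]
tcp_rot: [-0.538, 0.843, 0.0, 0.0]
contact_force: [-1.4, 3.6, 5.2]
width: 0.0621
```

```bash
python3 - <<'E'
from h import *
go(.5296,-.3156,.059,-132); print(r.get_state()['ft_torque'])
E
```

```text
t 47.8 tcp [ 0.5303 -0.3157  0.061 ] psi -114.97 w 0.0621 F [-1.4  3.6  5.2]
 shift first cm [0.02 0.07 0.2 ]  turn deg [2.000e-02 1.000e-02 1.703e+01]  shift if turned first [0.04 0.06 0.2 ]
[0.32056716 0.17474218 0.29910158]
```

Request:
arm_command --deltas '[[[0,0,3,0,0,0,4],[0,0,2,0,0,0,4]]]'

```text
time: 47.95
tcp_pos: [0.5304, -0.3157, 0.061]
tcp_rot: [-0.5, 0.866, 0.0, 0.0]
contact_force: [-0.7, 3.1, 5.9]
width: 0.062
```

```bash
python3 - <<'E'
from h import *
go(.5296,-.3156,.059,-132); print(r.get_state()['ft_torque'])
E
```

```text
t 48.0 tcp [ 0.5304 -0.3157  0.061 ] psi -119.95 w 0.062 F [-0.7  3.1  5.9]
 shift first cm [0.03 0.07 0.2 ]  turn deg [1.000e-02 1.000e-02 1.205e+01]  shift if turned first [0.05 0.06 0.2 ]
[0.36292216 0.18898166 0.28294213]
```

Request:
arm_command --deltas '[[[0,0,2,0,0,0,4],[0,0,2,0,0,0,4]]]'

```text
time: 48.15
tcp_pos: [0.5303, -0.3157, 0.061]
tcp_rot: [-0.471, 0.882, 0.0, -0.0]
contact_force: [-0.9, 3.4, 6.3]
width: 0.0619
```

```bash
python3 - <<'E'
from h import *
go(.5296,-.3156,.059,-132); print(r.get_state()['ft_torque'])
E
```

```text
t 48.1 tcp [ 0.5303 -0.3157  0.061 ] psi -123.76 w 0.0619 F [-0.9  3.4  6.3]
 shift first cm [0.03 0.06 0.2 ]  turn deg [ 0.01 -0.02  8.24]  shift if turned first [0.04 0.06 0.2 ]
[0.5684836  0.05758721 1.69668159]
```

Request:
arm_command --deltas '[[[0,0,2,0,0,0,4],[0,0,2,0,0,0,4]]]'

```text
time: 48.35
tcp_pos: [0.5308, -0.316, 0.0611]
tcp_rot: [-0.442, 0.897, -0.001, -0.0]
contact_force: [6.7, -3.4, -2.2]
width: 0.0619
```

```bash
python3 - <<'E'
from h import *
go(.5296,-.3156,.059,-132); print(r.get_state()['ft_torque'])
E
```

```text
t 48.4 tcp [ 0.5308 -0.316   0.0611] psi -127.54 w 0.0619 F [ 6.7 -3.4 -2.2]
 shift first cm [0.04 0.12 0.21]  turn deg [-0.07 -0.07  4.46]  shift if turned first [0.05 0.12 0.21]
[-0.83743698 -1.1899972   0.81284366]
```

Request:
arm_command --deltas '[[[0,0,0,0,0,0,7],[0,0,0,0,0,0,8.5],[0,0,0,0,0,0,8.5],[0,0,0,0,0,-1,8.5],[0,0,0,0,0,-3,8.5],[0,0,0,0,0,-4,8.5],[0,0,0,0,0,-4,8.5],[0,0,0,0,0,-1,6],[0,0,-7,0,0,0,4],[0,0,-8,0,0,0,4]]]'

```text
time: 49.35
tcp_pos: [0.5304, -0.3163, 0.1915]
tcp_rot: [-0.556, 0.831, -0.001, 0.0]
contact_force: [0.3, 0.6, -1.0]
width: 0.0433
```

Request:
arm_command --deltas '[[[0,0,-8,0,0,0,4],[0,0,0,0,0,0,4]]]'

```text
time: 49.55
tcp_pos: [0.53, -0.316, 0.1903]
tcp_rot: [-0.61, 0.792, 0.0, -0.0]
contact_force: [0.4, 0.2, -0.2]
width: 0.0402
```

```bash
python3 - <<'E'
from h import *
go(.4425,-.2928,.125,-104.7)
E
```

```text
t 49.5 tcp [ 0.53   -0.316   0.1903] psi -104.76 w 0.0402 F [ 0.4  0.2 -0.2]
 shift first cm [-0.01  9.05  6.53]  turn deg [ 0.03  0.01 -0.06]  shift if turned first [-0.03  9.05  6.53]
```

Request:
arm_command --deltas '[[[0,0,0,0,1,0,4],[0,0,0,0,2.5,0,4],[0,0,0,0,2.5,0,4],[0,0,0,0,2,0,4],[0,0,0,0,1.05,1.5,4],[0,0,0,0,0,3,4],[0,0,0,0,0,2,4],[0,0,0,0,0,1.3,4],[0,0,0,0,0,0.6,4],[0,0,0,0,0,0.3,4]]]'

```text
time: 50.55
tcp_pos: [0.4422, -0.2928, 0.1028]
tcp_rot: [-0.61, 0.793, 0.001, -0.0]
contact_force: [0.0, -0.7, 0.0]
width: 0.0398
```

Request:
arm_command --deltas '[[[0,0,0,0,0,0,4],[0,0,0,0,0,0,3],[0,0,0,0,0,0,2],[0,0,0,0,0,0,0],[0,0,0,0,0,0,0],[0,0,0,0,0,0,0]]]'

```text
time: 51.15
tcp_pos: [0.4433, -0.293, 0.1041]
tcp_rot: [-0.61, 0.792, -0.0, 0.0]
contact_force: [0.0, 2.4, 5.1]
width: 0.0104
```

```bash
python3 - <<'E'
from h import *
go(.4425,-.2928,.2,-104.7); print(r.get_state()['ft_torque'])
E
```

```text
t 51.1 tcp [ 0.4433 -0.293   0.1041] psi -104.75 w 0.0104 F [0.  2.4 5.1]
 shift first cm [ 0.    0.07 -9.59]  turn deg [-0.06  0.   -0.05]  shift if turned first [ 0.    0.08 -9.59]
[0.36121117 0.03271499 0.09771112]
```

Request:
arm_command --deltas '[[[0,0,0,0,0,-0.5,0],[0,0,0,0,0,-0.8,0],[0,0,0,0,0,-1,0],[0,0,0,0,0,-1.5,0],[0,0,0,0,0,-2,0],[0,0,0,0,0,-2,0],[0,0,0,0,0,-1.5,0],[0,0,0,0,0,-0.5,0],[0,0,0,0,0,0,0]]]'

```text
time: 52.05
tcp_pos: [0.4434, -0.2936, 0.2027]
tcp_rot: [-0.61, 0.792, -0.001, 0.0]
contact_force: [0.1, 0.3, -1.8]
width: 0.0105
```

```bash
python3 - <<'E'
from h import *
d=np.radians(5.9); m=np.array([.6424,-.1026]); t=m+(-.025)*np.array([np.cos(d),np.sin(d)]); print(t)  # tab is 25 mm behind spanner_mid
go(*t,.2,-84.1); s=snap('top','top3'); w=snap('wrist','w14')
# barrel block top in the top view: bright pixels near the projected centre
p=proj(s,[.5296,-.3156,.089]); print(p)
cv2.imwrite('pics/fin.png',cv2.resize(w['image'][:,:,::-1],(800,600),interpolation=cv2.INTER_CUBIC))
E
```

```text
[ 0.61753243 -0.10516981]
t 52.0 tcp [ 0.4434 -0.2936  0.2027] psi -104.76 w 0.0105 F [ 0.1  0.3 -1.8]
 shift first cm [-22.66 -12.04   0.27]  turn deg [ -0.13  -0.1  -20.66]  shift if turned first [-16.96 -19.26   0.27]
[355.19723139 204.36996215]
```

Request:
arm_command --deltas '[[[0,0,0,-0.8,-0.4,0,0],[0,0,0,-2.7,-1.45,0,0],[0,0,0,-2.7,-1.45,0,0],[0,0,0,-2.7,-1.45,0,0],[0,0,0,-2.7,-1.45,0,0],[0,0,0,-2.7,-1.45,0,0],[0,0,0,-2.7,-1.45,0,0],[0,0,0,-2.7,-1.45,0,0],[0,0,0,-1.9,-0.95,0,0],[0,0,0,-1.06,-0.54,0,0]]]'

```text
time: 53.15
tcp_pos: [0.618, -0.1023, 0.2]
tcp_rot: [-0.611, 0.791, 0.001, -0.0]
contact_force: [-0.0, -0.3, -2.2]
width: 0.0105
```

Request:
arm_command --deltas '[[[0,0,-5,0,0,0,0],[0,0,-7,0,0,0,0],[0,0,-6,0,0,0,0],[0,0,-2.7,0,0,0,0],[0,0,0,0,0,0,0]]]'

```text
time: 53.65
tcp_pos: [0.6164, -0.1046, 0.2005]
tcp_rot: [0.743, -0.67, -0.001, 0.0]
contact_force: [0.4, 0.6, -1.4]
width: 0.0105
```

```bash
python3 - <<'E'
from h import *
go(.6175,-.1052,.06,-84.1); snap('wrist','w15')
E
```

```text
t 53.6 tcp [ 0.6164 -0.1046  0.2005] psi -84.07 w 0.0105 F [ 0.4  0.6 -1.4]
 shift first cm [ 0.07 -0.12 14.05]  turn deg [0.1  0.02 0.03]  shift if turned first [ 0.07 -0.1  14.05]
```

Request:
arm_command --deltas '[[[0,0,0,0.05,-0.1,1.5,0],[0,0,0,0,0,3,0],[0,0,0,0,0,3,0],[0,0,0,0,0,3,0],[0,0,0,0,0,2.5,0],[0,0,0,0,0,1.3,0],[0,0,0,0,0,0.8,0],[0,0,0,0,0,0.5,0],[0,0,0,0,0,0.2,0],[0,0,0,0,0,0,0]]]'

```text
time: 54.7
tcp_pos: [0.6187, -0.1052, 0.044]
tcp_rot: [0.743, -0.67, 0.001, -0.0]
contact_force: [0.6, -0.3, -1.0]
width: 0.0108
```

Request:
arm_command --deltas '[[[0,0,0,0,0,0.15,0],[0,0,0,0,0,0.15,0],[0,0,0,0,0,0,0]]]'

```text
time: 55.0
tcp_pos: [0.6187, -0.1052, 0.041]
tcp_rot: [0.743, -0.669, 0.001, -0.0]
contact_force: [-0.4, -0.5, 0.7]
width: 0.0106
```

Request:
arm_command --deltas '[[[0,0,0,0,0,0.15,0],[0,0,0,0,0,0.1,0],[0,0,0,0,0,0,0]]]'

```text
time: 55.3
tcp_pos: [0.6189, -0.1051, 0.0406]
tcp_rot: [0.743, -0.669, 0.001, -0.001]
contact_force: [-2.8, 1.6, 15.1]
width: 0.0108
```

Request:
arm_command --deltas '[[[0,0,0,0,0,0,1.5],[0,0,0,0,0,0,3],[0,0,0,0,0,0,4],[0,0,0,0,0,-1,4],[0,0,0,0,0,-3,4],[0,0,0,0,0,-3,4],[0,0,0,0,0,-4,4],[0,0,0,0,0,-4,4],[0,0,0,0,0,-2,4],[0,0,0,0,0,0,4]]]'

```text
time: 56.3
tcp_pos: [0.6206, -0.1056, 0.2126]
tcp_rot: [0.743, -0.669, 0.004, -0.002]
contact_force: [0.3, -1.1, -0.9]
width: 0.0398
```

```bash
python3 - <<'E'
from h import *
go(.6175,-.1052,.2,-84.1); w=snap('wrist','w16'); t=snap('top','top4'); s=snap('scene','scene4')
k=.64
# composite for one view: wrist (upper left), top crop of the regulator before/after, scene crop
W=cv2.resize(w['image'],(400,300)); S=cv2.resize(s['image'][130:250,200:360],(400,300),interpolation=cv2.INTER_CUBIC)
p=proj(w,[.5296,-.3156,.08]);print(p)
x,y=[int(v) for v in proj(t,[.5296,-.3156,.08])]; C=[cv2.resize(i['image'][y-20:y+20,x-26:x+27],(400,300),interpolation=cv2.INTER_CUBIC) for i in(load('top0'),t)]
cv2.imwrite('pics/final.png',np.vstack([np.hstack([W,S]),np.hstack(C)])[:,:,::-1])
E
```

```text
t 56.3 tcp [ 0.6206 -0.1056  0.2126] psi -84.05 w 0.0398 F [ 0.3 -1.1 -0.9]
 shift first cm [-0.08  0.31  1.26]  turn deg [-0.47 -0.17  0.05]  shift if turned first [-0.07  0.3   1.26]
[479.97596807 305.55495048]
```

View pics/final.png

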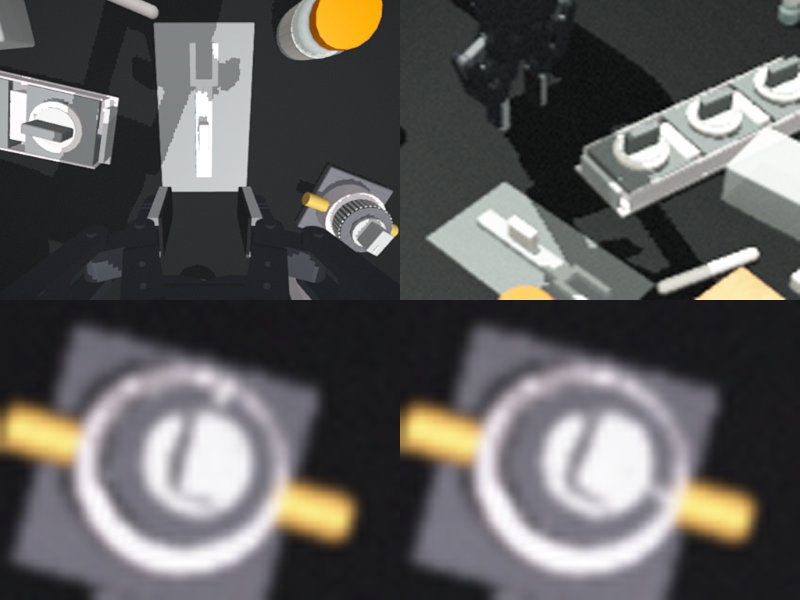

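The composite shows the spanner flat and lengthways in the middle of the pad, all cartridges home with wings along the manifold, and the ring's mark turned clockwise by roughly a quarter turn. One numeric check of ring, barrel and spanner, then hand in.

```bash
python3 - <<'E'
from h import *
ax=np.array([.5296,-.3156])
for f in('top0','top4'):
    s=load(f); g=cv2.cvtColor(s['image'],cv2.COLOR_RGB2GRAY).astype(np.float32); A=np.arange(0,360,2)
    prof=[np.mean([cv2.getRectSubPix(g,(1,1),tuple(map(float,proj(s,[*(ax+rr*np.array([np.cos(np.radians(a)),np.sin(np.radians(a))])),.063]))))[0,0] for rr in(.024,.026,.028)]) for a in A]
    i=np.argsort(prof)[-6:]; print(f,'mark',A[i],np.round(np.array(prof)[i]))
    # barrel: dark flat-side pixels within the shoulder
    p=proj(s,[*ax,.08]); P=[(x,y) for y in range(int(p[1])-8,int(p[1])+9) for x in range(int(p[0])-8,int(p[0])+9) if np.hypot(*(ray(s,x,y,.08)[:2]-ax))<.016 and g[y,x]<120]
    if len(P)>4:
        W=np.array([ray(s,x,y,.08)[:2] for x,y in P],np.float32); v=cv2.fitLine(W,cv2.DIST_L2,0,.01,.01).ravel(); print(len(P),'flat dir',np.degrees(np.arctan2(v[1],v[0])))
w=load('w16');k=1.28
E=ray(w,204*k,178*k,.013);T=ray(w,204*k,42*k,.013); d=(T-E)/np.linalg.norm(T-E); m=T-d*(.019+.065)
print('spanner len',np.linalg.norm(T-E),'mid',m,'yaw',np.degrees(np.arctan2(d[1],d[0])),'off pad mid',np.hypot(*(m[:2]-[.6424,-.1026])))
print(r.get_state()['time'],r.sign_off())
E
```

```text
top0 mark [342 332 340 338 334 336] [164. 170. 172. 178. 179. 182.]
top4 mark [250 240 248 242 246 244] [172. 173. 180. 180. 185. 185.]
spanner len 0.1722093580467817 mid [ 0.64521766 -0.10217893  0.013     ] yaw 5.852239843226183 off pad mid 0.002848952682220834
the job is handed in; nothing more can be done
56.45 None
```

The job is done and handed in at 56 s on the robot's clock. No verdict was reported.

- **Cartridges:** all three were pressed in, turned a quarter clockwise and released. Two views showed them with wings along the manifold and flanges just above its top. My numeric check of their height from the top camera failed: one reading was about 4 mm off and the other unusable. So "sprung up in the notch" rests on those pictures alone.
- **Lock ring:** with the spanner on the flats and its handle between the pins, two grasps turned the ring until the torque jumped from 0.3 to 1.7 N·m at the stop. Its mark then measured about 91° (1.6 rad) clockwise of the start. I had turned the gripper about 99° to the stop, so the two differ by about 8°; some of that may be slip at the grip.
- **Barrel:** the spanner held it, but my automatic measurement of its angle gave no result. In the before and after close-ups it looked turned by roughly 0.1 to 0.25 rad clockwise, inside the 0.35 limit but not measured exactly.
- **Spanner:** it lies flat on the pad, about 3 mm from the middle and within 1° of lengthways. The gripper was open and about 0.2 m up, touching nothing.
- **Bystanders:** I touched none that I know of, but I did not re-measure their positions.

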